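Pack up the polishing bench

TASK

Clear up the polishing bench: slide the case's cover fully open, put every bar of polishing compound into the compartment, and only when they are all in slide the cover fully home again. Also seat the loose lid level on the grit tin, and stand the toppled oil bottle upright on the middle of the black rubber mat. Leave the mug, the wrench and the jar where they are, keep the grit tin upright, and let go of everything.

Things in the scene. Friction and masses are not known exactly. Their poses are not given: they have to be found in the camera images.
- case: long plywood case screwed to the bench, 324 mm (own x, away from the robot) x 166 mm (own y) x 58 mm high; origin at the centre of its underside. The half nearer the robot is the open-topped compartment, the far half is a solid deck. Along both long edges, on top, runs a aluminium guide strip 6 mm wide rising to 66 mm.
- case_in (a point): centre of the compartment's inner floor, 79 mm from the case's origin towards its own -x and 8 mm above the bench. The compartment is 150 x 150 mm inside, walls 8 mm, and 50 mm deep from floor to wall top. Axes as the case's.
- cover (a joint): slide of the flat dark brown wooden cover (162 x 152 x 6 mm) on top of the case, in m: 0 = fully home, covering the compartment; it slides along the case's own +x (away from the robot) to its stop at 0.160, where it lies over the deck and the compartment is wholly open. About 2 N of friction; stays where it is left.
- cover_grip (a point): top centre of the black grip bar that stands on the middle of the cover, about 90.5 mm above the bench; the bar is 14 mm along the slide, 50 mm across it, 26 mm tall above the cover's upper face. Moves with the cover; axes as the case's.
- bar_white: white bar of polishing compound, a plain rectangular block 60 x 25 x 20 mm (own x, y, z), about 75 g, lying flat on the bench to the right of the case. Origin at the centre of its underside. May be absent (then None)
- bar_green: dark green bar of polishing compound, a plain rectangular block 60 x 25 x 20 mm (own x, y, z), about 75 g, lying flat on the bench to the right of the case. Origin at the centre of its underside. May be absent (then None)
- bar_brown: brown bar of polishing compound, a plain rectangular block 60 x 25 x 20 mm (own x, y, z), about 75 g, lying flat on the bench to the right of the case. Origin at the centre of its underside. May be absent (then None)
- bar_blue: blue bar of polishing compound, a plain rectangular block 60 x 25 x 20 mm (own x, y, z), about 75 g, lying flat on the bench to the right of the case. Origin at the centre of its underside. May be absent (then None)
- tin: open round steel tin of grey grit, standing loose but heavy (0.8 kg), 76 mm outer and 69 mm inner diameter, 75 mm tall; origin at the centre of its underside.
- tin_rim (a point): centre of the tin's mouth, level with its rim, 75 mm above its underside.
- lid: loose green lid of the tin, 90 g, right way up on the bench: disc 86 mm wide, 4 mm thick; under it a locating plug 62 mm wide, 6 mm deep; on top a black round knob 20 mm wide, 28 mm tall. Origin at the centre of the plug's underside, z up: disc from 6 to 10 mm, knob from 10 to 38 mm. Seated, the disc lies flat on the rim, origin 6 mm below the rim.
- mat: black square rubber mat, 110 x 110 x 3 mm, fixed to the bench; origin at the centre of its underside.
- mat_top (a point): centre of the mat's upper face, 3 mm above the bench.
- bottle: yellow square plastic oil bottle, white label, red cap, about 0.2 kg, closed, lying toppled at the left: body 44 x 44 mm and 105 mm tall, then neck and 30 mm wide cap to 142 mm. Origin at the centre of its base, own z runs from base to cap (level at the start, cap pointing roughly to the robot's left), own x and y square to its flat sides.
- mug: blue mug with a handle, 76 mm wide, 85 mm tall, origin at the centre of its underside; bystander.
- wrench: steel wrench lying on the bench; bystander.
- jar: closed squat jar, 68 mm wide, 55 mm tall, origin at the centre of its underside; bystander.
Things that resemble listed ones, but are neither listed nor needed, are in the scene too. There is more than one size of the bar_white; the job needs the middle-sized. Leave any grey look-alike of the bottle alone.

How it is judged (in metres and radians):
On the way, in this order (a step that is already met when the one before it is completed fails the run):
1. the cover is slid open (value of joint cover above 0.148 m), for 0.2 s.
2. every bar lies in the compartment, the cover still open (x of bar_white in the frame of case_in between -0.072 and 0.072 m and y of bar_white in the frame of case_in between -0.072 and 0.072 m and z of bar_white in the frame of case_in between -0.006 and 0.042 m and x of bar_green in the frame of case_in between -0.072 and 0.072 m and y of bar_green in the frame of case_in between -0.072 and 0.072 m and z of bar_green in the frame of case_in between -0.006 and 0.042 m and x of bar_brown in the frame of case_in between -0.072 and 0.072 m and y of bar_brown in the frame of case_in between -0.072 and 0.072 m and z of bar_brown in the frame of case_in between -0.006 and 0.042 m and x of bar_blue in the frame of case_in between -0.072 and 0.072 m and y of bar_blue in the frame of case_in between -0.072 and 0.072 m and z of bar_blue in the frame of case_in between -0.006 and 0.042 m and value of joint cover above 0.1 m), for 0.2 s.
3. the cover is slid fully home over the bars (x of bar_white in the frame of case_in between -0.072 and 0.072 m and y of bar_white in the frame of case_in between -0.072 and 0.072 m and z of bar_white in the frame of case_in between -0.006 and 0.042 m and x of bar_green in the frame of case_in between -0.072 and 0.072 m and y of bar_green in the frame of case_in between -0.072 and 0.072 m and z of bar_green in the frame of case_in between -0.006 and 0.042 m and x of bar_brown in the frame of case_in between -0.072 and 0.072 m and y of bar_brown in the frame of case_in between -0.072 and 0.072 m and z of bar_brown in the frame of case_in between -0.006 and 0.042 m and x of bar_blue in the frame of case_in between -0.072 and 0.072 m and y of bar_blue in the frame of case_in between -0.072 and 0.072 m and z of bar_blue in the frame of case_in between -0.006 and 0.042 m and value of joint cover below 0.004 m), for 0.2 s.
At the end, for the whole second after the job is handed in: Cover within 4 mm of home, every bar in the compartment; lid on the tin, centred within 6 mm, origin 3-9 mm below the rim, lid and tin level within 0.06 rad, tin on the bench; bottle upright within 0.08 rad, base on the mat, within 42 mm of its centre along each side; all at rest (all of step 3 and horizontal distance between lid and tin_rim below 0.006 m and z of lid in the frame of tin_rim between -0.009 and -0.003 m and angle between each of lid, tin's own z axis and vertical below 0.06 rad and height (world z) of tin below 0.006 m and angle between bottle's own z axis and vertical below 0.08 rad and x of bottle in the frame of mat_top between -0.042 and 0.042 m and y of bottle in the frame of mat_top between -0.042 and 0.042 m and z of bottle in the frame of mat_top between -0.005 and 0.005 m and linear speed of each of bar_white, bar_green, bar_brown, bar_blue, lid, bottle below 0.03 m/s); the robot touches nothing.
It fails at once if the mug, wrench or jar is pushed more than 30 mm (distance of any of mug, wrench, jar from where it was at the start of the episode above 0.03 m).
It fails at once if the grit tin is tipped (angle between tin's own z axis and vertical above 0.5 rad).
Of bar_white, bar_green, bar_brown, bar_blue only 3 to 4 are there at a start; the rules pass over those that are not, and their reading is None.
At some moment in a run one of bar_white, bar_green, bar_brown, bar_blue may be knocked a few centimetres aside while the robot is not near it.
Once in a run the grip may slacken for a moment while it holds something.
It also fails if it takes over 208 s, if anything falls off the work surface, if the arm or the gripper's body presses on something with over 40 N, if the wrist force passes 120 N, or if a joint passes its speed limit or range.

ROBOT

A 6-joint arm with a two-finger parallel gripper is mounted at the origin on the work surface. World frame = base frame: x ahead of the robot, y to its left, z up, the work surface at z = 0. Lengths are in mm, angles in rad, forces in N, time in s.
With the tool pointing down it reaches from about 350 to 850 mm from the base axis. Payload 8.1 kg.
Tool frame: the origin (TCP) lies midway between the tips of the shut fingers; the grasp point (between the pads) lies 19 mm behind it (arm.grasp_offset is the z of the grasp point in the tool frame, in mm); z points along the fingers, y is the direction in which the jaws open and shut (so a half turn about z gives the same grasp; the last joint's range is limited). The gripper opens to 85 mm and grips with 20 to 120 N. Pads are 22 mm wide; open, the fingers measure 114 mm over their backs; the gripper's body (76 mm by 85 mm) begins 54 mm behind the grasp point. The pads swing forward as they close: fully open they stand 13 mm farther back than shut.
Start: joints at [-1.197, 0.13, 1.488, -0, 1.523, -0.085], TCP at [265.743, -537.946, 231.292] pointing down, gripper open.
Joint ranges: [-2.96, 2.96], [-0.89, 2.26], [0.02, 2.5], [-1.34, 4.48], [0, 2.73], [-2.66, 2.66]. Speed limits (rad/s): [2.39, 2.39, 2.79, 3.14, 3.14, 3.14].

INTERFACE

Orientations are given as a unit quaternion [w, x, y, z].
In Python, from workcell import sensors, optics, job, arm gives the robot as it stands. The module is installed in compiled form; this text tells all that it offers.
- The arm moves only by the tool move_arm, never from a script. Its argument "increments" is text: rows parted by semicolons, each of 7 numbers parted by spaces: the turn, a rotation vector about the tool's x, y, z in rad, then the shift along the tool's x, y, z in cm, then the closure, from -1 (fully open) to 1 (shut). In form: wx wy wz x y z fingers; .... A call has 1 to 5 rows; each row shifts and turns the pose as measured when the row begins, along the tool's axes as they then stand; what a row does not reach is not made up. A row lasts 1/10 s, in which the tool goes at most 50 mm and 8.59 degrees, less where a joint would pass 70% of its speed; a pose out of reach is approached as far as the arm can. A call is refused whole if a number of a shift passes 5 or a number of a turn 0.15, either way. A call with a gripper value outside its range is refused whole. The fingers move at their own pace and stop on an object; "newtons" is the grip in N (left out, the last holds). Time passes only in rows, so rows that do not move let the fingers close. It gives the time, the measured TCP pose, the force and the opening at its end, in the units of the state.
- sensors.state(): the state, without advancing time (a new reading comes with each control period).
- optics.grab_frame(name): name is "scene" or "side" or "wrist"; returns the picture (420x560x3 uint8, red, green, blue); there is no depth.
- optics.camera_info(name): a dict with "intrinsics" (3x3 intrinsics, pixels), "world_from_camera" (4x4, takes a point from camera to world coordinates). Camera axes: x right, y up, looking along -z (the intrinsics and any distortion apply to the point x, -y, -z); pixel columns grow to the right and rows downward; lengths in mm; the calibration is good to about 2 mm. A picture is of the moment at which its call begins: read the wrist's pose just before it. camera_info takes no time and is no camera call; for the wrist camera it gives the pose at the moment of the call.
- job.sign_off(): hands the job in, once; it reports no verdict.
The state is a dict: "time_s": time; "joint_pos": joint angles; "qvel": joint speeds; "joint_torque": joint torques, N m; "tcp_pos": TCP position; "orientation": TCP orientation; "wrist_force": force on the tool from outside, world axes, zero at the start; "ft_torque": the same for the moment, N m; "finger_gap": finger opening in mm.
Only numpy, scipy, OpenCV 4.12 (cv2) and the standard library are available. Lean on these libraries where they do the work, as an engineer would, in place of code of your own. Each camera call takes 0.05 s, during which the arm holds its last target.

## Working session

There is one attempt and no reset: what is moved stays moved. The work goes in short steps, Python scripts to look and compute and a tool call to move; the robot and the scene stay as the last step left them, time stands still between calls to the robot, and variables do not carry over. Pictures are saved under pics/ and viewed, and the job is handed in when it is done.

Besides the shell and the picture viewer there is one more tool, called after "Request:" as name(argument=value, ...) on one line, values as JSON. move_arm: Moves the arm, as the interface text tells. Its arguments: {"type":"object","properties":{"increments":{"type":"string"},"newtons":{"type":"number"}},"required":["increments"]}

```bash
mkdir -p pics; ls; cat > h.py <<'E'
import numpy as np, cv2
from workcell import sensors, optics, job, arm
def grab(n,f):
    ci=optics.camera_info(n); im=optics.grab_frame(n)
    np.savez('pics/'+f+'.npz',im=im,K=ci['intrinsics'],T=ci['world_from_camera'],**{k:ci[k] for k in ci if 'dist' in k})
    cv2.imwrite('pics/'+f+'.png',im[:,:,::-1]); return im,ci
E
python3 - <<'E'
from h import *
print(sensors.state())
for n in('scene','side','wrist'):
    im,ci=grab(n,n+'0'); print(n,{k:np.round(np.array(v),3).tolist() if k!='name' else v for k,v in ci.items()})
print(arm.grasp_offset,[a for a in dir(arm) if a[0]!='_'])
E
```

```text
pics
{'time_s': 0.0, 'joint_pos': array([-1.19739276e+00,  1.31152809e-01,  1.48929404e+00, -1.14541134e-05,
        1.52302305e+00, -8.53794268e-02]), 'qvel': array([ 0.00060666, -0.00071699,  0.00145138,  0.0013446 ,  0.00126682,
        0.00024959]), 'joint_torque': array([-2.36308770e-04, -5.69393599e+01, -5.00557995e+01, -2.39529118e-04,
        1.44996378e-02,  6.17569782e-06]), 'tcp_pos': array([ 265.53523862, -537.41477149,  230.24133616]), 'orientation': array([-9.28083557e-04,  9.73804448e-01,  2.27385172e-01, -1.40367040e-04]), 'wrist_force': array([ 0.88488838, -0.04267604, -0.05877306]), 'ft_torque': array([-0.05405392, -0.04906894,  0.00366972]), 'finger_gap': 85.56752032985133}
scene {'intrinsics': [[410.703, 0.0, 272.26], [0.0, 410.703, 214.084], [0.0, 0.0, 1.0]], 'world_from_camera': [[0.773, -0.482, 0.413, 1015.382], [0.634, 0.593, -0.496, -590.296], [-0.006, 0.645, 0.764, 905.702], [0.0, 0.0, 0.0, 1.0]]}
side {'intrinsics': [[397.093, 0.0, 276.936], [0.0, 397.093, 213.423], [0.0, 0.0, 1.0]], 'world_from_camera': [[0.976, 0.143, -0.162, 354.358], [-0.215, 0.562, -0.799, -944.019], [-0.023, 0.815, 0.58, 704.58], [0.0, 0.0, 0.0, 1.0]]}
wrist {'intrinsics': [[367.107, 0.0, 283.391], [0.0, 367.107, 203.55], [0.0, 0.0, 1.0]], 'world_from_camera': [[0.443, 0.863, 0.244, 328.488], [-0.897, 0.426, 0.12, -508.006], [-0.001, -0.272, 0.962, 372.69], [0.0, 0.0, 0.0, 1.0]]}
-18.700000000000003 ['PlanningError', 'grasp_offset']
```

View pics/scene0.png

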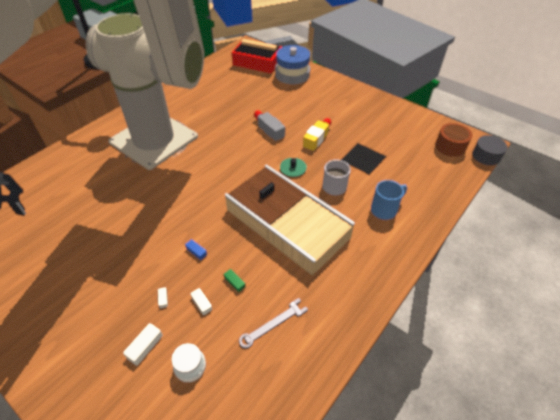

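View pics/side0.png

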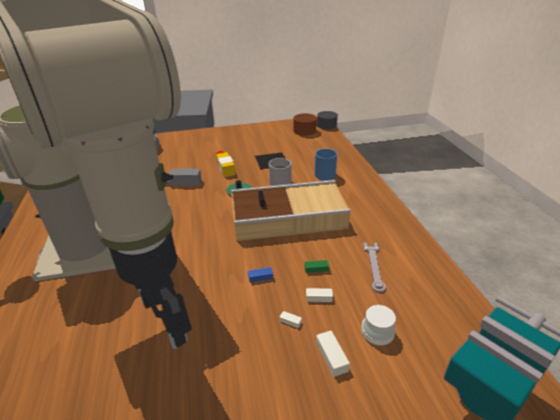

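View pics/wrist0.png

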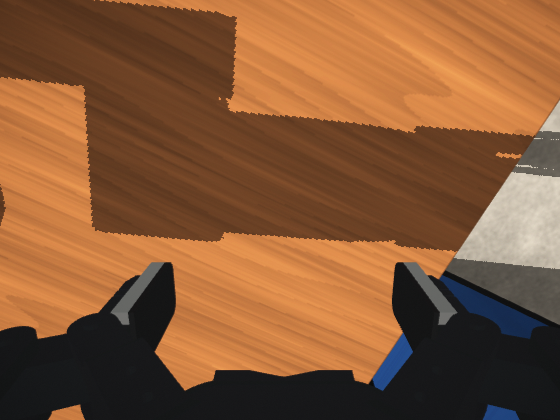

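The scene view shows the case at about (290,215), with its cover home. Blue is at (196,250), green at (235,281), and there are three whites: small (163,298), middle (201,301) and large (142,345). I don't see a brown bar. The lid is at (293,167), tin (336,177), mat (364,158), yellow bottle (317,134) with its grey look-alike at (270,125), mug (388,200), wrench (273,323) and jar (188,362).

```bash
cat >> h.py <<'E'
def load(f):
    d=np.load('pics/'+f+'.npz'); return d['im'],d['K'],d['T']
def ray(K,T,uv):
    uv=np.atleast_2d(uv).astype(float)
    d=np.c_[(uv[:,0]-K[0,2])/K[0,0],-(uv[:,1]-K[1,2])/K[1,1],-np.ones(len(uv))]
    return T[:3,3],d@T[:3,:3].T
def plane(K,T,uv,z):
    o,d=ray(K,T,uv); return o+d*((z-o[2])/d[:,2])[:,None]
def proj(K,T,P):
    P=np.atleast_2d(P).astype(float); c=(P-T[:3,3])@T[:3,:3]
    return np.c_[K[0,0]*c[:,0]/-c[:,2]+K[0,2], -K[1,1]*c[:,1]/-c[:,2]+K[1,2]]
HSV={'blue':((105,150,60),(125,255,255)),'green':((50,100,30),(90,255,255)),'white':((0,0,170),(180,60,255)),'yellow':((22,170,120),(35,255,255)),'dark':((0,0,0),(180,255,45)),'red':((0,200,100),(5,255,255)),'brown':((0,60,20),(12,255,110))}
def blobs(im,c,amin=40,amax=1e9):
    h=cv2.cvtColor(im,cv2.COLOR_RGB2HSV); m=cv2.inRange(h,*HSV[c])
    cs,_=cv2.findContours(m,cv2.RETR_EXTERNAL,cv2.CHAIN_APPROX_NONE)
    return [k for k in cs if amin<=cv2.contourArea(k)<=amax]
def info(f,cols,z=10,amin=40):
    im,K,T=load(f)
    for c in cols:
        for k in blobs(im,c,amin):
            (u,v),s,a=cv2.minAreaRect(k); b=cv2.boxPoints(((u,v),s,a))
            P=plane(K,T,[(u,v)],z)[0]; q=plane(K,T,b,z)[:,:2].astype(np.float32)
            print(f,c,'px',round(u),round(v),'A',cv2.contourArea(k),'xy',P[:2].round(),'rect',[np.round(x,2) if not np.isscalar(x) else round(x,1) for x in cv2.minAreaRect(plane(K,T,k[:,0],z)[:,:2].astype(np.float32))])
E
python3 - <<'E'
from h import *
info('scene0',['blue','green','white','yellow','dark','red','brown'])
info('side0',['blue','green','white','yellow','dark','red','brown'])
E
python3 - <<'E'
from h import *
im,K,T=load('scene0'); c=im[80:380,120:420]; cv2.imwrite('pics/sc_zoom.png',cv2.resize(c,(600,600),interpolation=cv2.INTER_CUBIC)[:,:,::-1])
im,K,T=load('side0'); c=im[130:380,200:420]; cv2.imwrite('pics/si_zoom.png',cv2.resize(c,None,fx=2.4,fy=2.4,interpolation=cv2.INTER_CUBIC)[:,:,::-1])
E
```

```text
scene0 blue px 195 249 A 101.5 xy [ 451. -234.] rect [array([ 450.24, -233.82]), array([19.62, 56.01]), 86.9]
scene0 blue px 340 2 A 63.0 xy [ -91. 1287.] rect [array([ -88.96, 1288.91]), array([131.8 ,  46.77]), 38.5]
scene0 blue px 232 12 A 696.0 xy [-440.  864.] rect [array([-446.82,  871.27]), array([177.95, 271.91]), 43.9]
scene0 green px 234 280 A 175.5 xy [ 595. -237.] rect [array([ 594.72, -236.94]), array([23.9 , 61.41]), 82.4]
scene0 green px 293 167 A 211.5 xy [459. 182.] rect [array([459.23, 182.45]), array([69.95, 64.04]), 39.0]
scene0 green px 425 95 A 330.0 xy [606. 806.] rect [array([608.58, 831.32]), array([184.05,  83.52]), 80.7]
scene0 green px 206 26 A 528.0 xy [-434.  680.] rect [array([-448.62,  692.54]), array([ 64.51, 558.59]), 51.5]
scene0 green px 106 6 A 457.5 xy [-978.  521.] rect [array([-981.55,  519.85]), array([325.26, 137.39]), 38.5]
scene0 green px 69 9 A 222.0 xy [-1101.   385.] rect [array([-1095.73,   383.34]), array([ 64.28, 264.73]), 66.0]
scene0 white px 188 358 A 682.5 xy [ 651. -448.] rect [array([ 649.77, -446.58]), array([69.65, 64.36]), 48
[... 7425 characters left out ...]
7.59, 4515.64]), array([ 271.03, 1639.8 ]), 17.0]
side0 white px 125 9 A 124.5 xy [-282. 4442.] rect [array([-299.12, 4480.22]), array([  95.  , 1856.46]), 17.7]
side0 yellow px 228 169 A 120.0 xy [438. 327.] rect [array([437.26, 329.23]), array([96.26, 41.03]), 86.1]
side0 dark px 154 295 A 3459.5 xy [ 196. -239.] rect [array([ 191.68, -211.23]), array([163.64, 387.92]), 11.8]
side0 dark px 166 178 A 52.0 xy [218. 317.] rect [array([220.2 , 330.45]), array([37.83, 67.03]), 1.0]
side0 brown px 262 202 A 1191.5 xy [516.  83.] rect [array([515.92,  86.35]), array([153.28, 172.8 ]), 86.0]
side0 brown px 316 125 A 383.0 xy [857. 621.] rect [array([824.8 , 643.07]), array([181.28, 222.2 ]), 13.5]
```

View pics/sc_zoom.png

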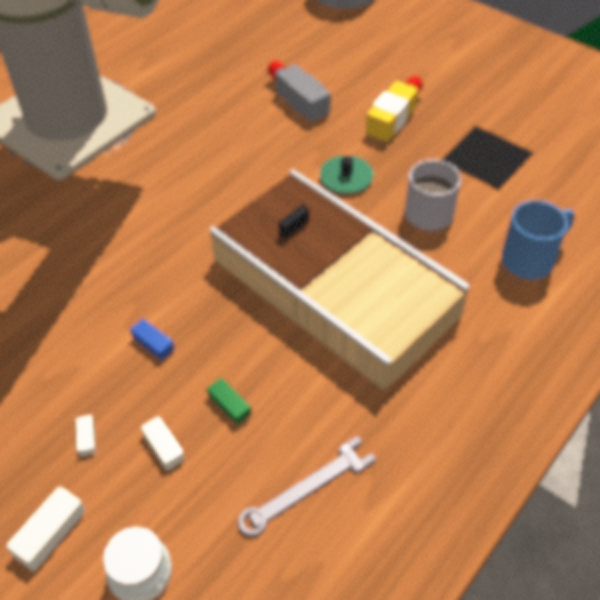

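View pics/si_zoom.png

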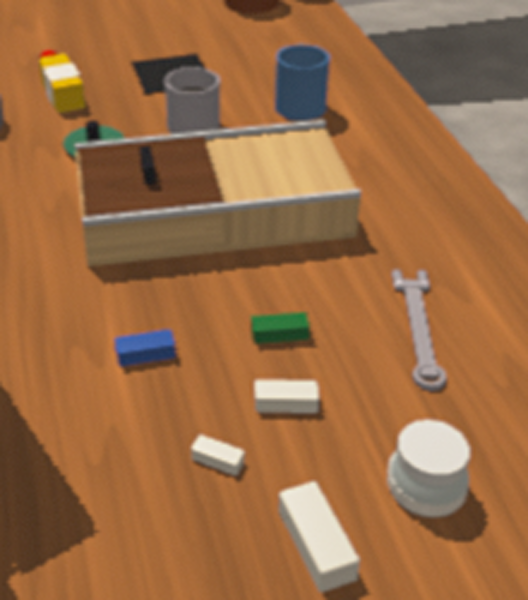

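```bash
cat > rect.py <<'E'
from h import *
def rects(f,c,z,px,tol=15,amin=30):
    im,K,T=load(f)
    for k in blobs(im,c,amin):
        (u,v),_,_=cv2.minAreaRect(k)
        if abs(u-px[0])<tol and abs(v-px[1])<tol:
            P=plane(K,T,k[:,0],z)[:,:2].astype(np.float32); r=cv2.minAreaRect(P)
            w,h=r[1]; a=r[2] if w>h else r[2]-90
            while a<-90:a+=180
            while a>90:a-=180
            print(f,c,'ctr',np.round(r[0],1),'size',round(max(w,h)),round(min(w,h)),'long axis deg',round(a,1))
E
python3 - <<'E'
from rect import *
rects('scene0','white',66,(270,227));rects('scene0','white',66,(310,194))
rects('scene0','dark',90,(267,192))
for f,b,g,w in(('scene0',(195,249),(234,280),(201,300)),('side0',(260,274),(316,266),(319,292))):
    rects(f,'blue',14,b,6);rects(f,'green',14,g,6);rects(f,'white',14,w,6)
# grip bar two-view
im,K,T=load('side0')
h=cv2.cvtColor(im,cv2.COLOR_RGB2HSV); print(h[185:212:4,255:270:3,2])
HSV['d2']=((0,0,0),(180,255,60)); 
rects('side0','d2',90,(262,198),12,15)
E
```

```text
scene0 white ctr [575.9 -82.6] size 322 11 long axis deg -4.2
scene0 white ctr [587.2  75.8] size 323 13 long axis deg -4.5
scene0 dark ctr [514.4  -9.5] size 49 18 long axis deg 78.2
scene0 blue ctr [ 452.8 -235.4] size 56 20 long axis deg -3.1
scene0 green ctr [ 596.6 -238.5] size 61 24 long axis deg -7.6
scene0 white ctr [ 571.5 -331.6] size 63 27 long axis deg -15.6
side0 blue ctr [ 452.1 -235.7] size 54 34 long axis deg -1.5
side0 green ctr [ 595.  -240.8] size 58 38 long axis deg -7.0
side0 white ctr [ 574.2 -327.9] size 60 22 long axis deg -13.7
[[159 160 176 179 180]
 [122 117 106  97 101]
 [110  72  37 106 106]
 [105  80  42  88 105]
 [109  95  31  49 109]
 [105 107  30  36  92]
 [104 105 102  75  94]]
side0 d2 ctr [499.  -19.4] size 89 15 long axis deg 85.9
```

```bash
cat > plan.py <<'E'
import sys
from h import *
from scipy.spatial.transform import Rotation as R
def cur():
    s=sensors.state(); q=s['orientation']; return s,np.array(s['tcp_pos']),R.from_quat([q[1],q[2],q[3],q[0]])
def down(yaw):  # tool x at yaw deg, z down
    y=np.radians(yaw); x=np.array([np.cos(y),np.sin(y),0]); z=np.array([0,0,-1.]); return R.from_matrix(np.c_[x,np.cross(z,x),z])
def plan(p,yaw,vmax=48.,wmax=.145,Rt=None,nmin=1,grip=None):
    s,p0,r0=cur(); rt=Rt or down(yaw); p=np.array(p,float)
    tot=(r0.inv()*rt).as_rotvec(); d=np.linalg.norm(p-p0)
    n=max(nmin,int(np.ceil(d/vmax)),int(np.ceil(np.linalg.norm(tot)/wmax)))
    rows=[]
    for i in range(n):
        ri=r0*R.from_rotvec(tot*i/n); 
        sh=ri.inv().apply((p-p0)/n)/10; w=tot/n
        rows.append(' '.join('%g'%round(v,3) for v in w)+' '+' '.join('%g'%round(v,2) for v in sh))
    print('at',p0.round(1),'t',round(s['time_s'],1),'gap',round(s['finger_gap'],1),'F',np.round(s['wrist_force'],1),'n',n)
    for r in rows: print(r)
if __name__=='__main__':
    a=[float(v) for v in sys.argv[1:]]; plan(a[:3],a[3],*(a[4:5]))
E
python3 plan.py 503 3 200 85.65
```

```text
at [ 265.6 -537.6  230.5] t 0.1 gap 85.5 F [ 0.4 -0.4 -0.2] n 13
-0 -0 -0.08 3.48 -2.92 0.24
-0 -0 -0.08 3.7 -2.63 0.24
-0 -0 -0.08 3.9 -2.33 0.24
-0 -0 -0.08 4.07 -2.01 0.24
-0 -0 -0.08 4.22 -1.68 0.24
-0 -0 -0.08 4.34 -1.34 0.24
-0 -0 -0.08 4.43 -0.99 0.24
-0 -0 -0.08 4.5 -0.63 0.24
-0 -0 -0.08 4.53 -0.27 0.24
-0 -0 -0.08 4.54 0.09 0.24
-0 -0 -0.08 4.52 0.45 0.24
-0 -0 -0.08 4.47 0.81 0.23
-0 -0 -0.08 4.39 1.16 0.23
```

Request:
move_arm(increments="0 0 -0.08 3.5 -2.9 0.2 -1; 0 0 -0.08 3.7 -2.6 0.2 -1; 0 0 -0.08 3.9 -2.3 0.2 -1; 0 0 -0.08 4.1 -2 0.2 -1; 0 0 -0.08 4.2 -1.7 0.2 -1", newtons=40)

```text
time_s: 0.65
tcp_pos: [355.9, -327.0, 217.1]
orientation: [-0.002, 0.908, 0.418, -0.001]
wrist_force: [1.5, -1.0, 0.1]
finger_gap: 85.4
```

Request:
move_arm(increments="0 0 -0.08 4.3 -1.3 0.2 -1; 0 0 -0.08 4.4 -1 0.2 -1; 0 0 -0.08 4.5 -0.6 0.2 -1; 0 0 -0.08 4.5 -0.3 0.2 -1; 0 0 -0.08 4.5 0.1 0.2 -1")

```text
time_s: 1.15
tcp_pos: [445.3, -110.2, 206.5]
orientation: [-0.002, 0.802, 0.597, 0.0]
wrist_force: [1.4, -0.4, 0.1]
finger_gap: 85.4
```

```bash
python3 plan.py 503 3 180 85.65; python3 -c "
from h import *
grab('wrist','w1')"
```

```text
at [ 445.3 -110.2  206.5] t 1.1 gap 85.4 F [ 1.4 -0.4  0.1] n 3
-0.001 -0.001 -0.072 4.16 0.76 0.89
-0.001 -0.001 -0.072 4.1 1.06 0.89
-0.001 -0.001 -0.072 4.01 1.35 0.89
```

View pics/w1.png

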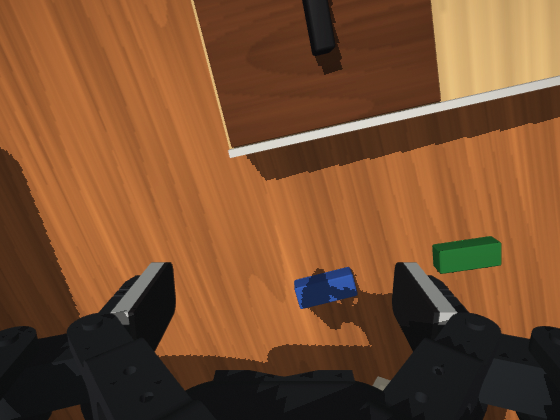

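The wrist view shows the cover's grip bar at (318,25), the near strip end at (231,153), blue at (326,287) and green at (467,255). I'll go over the grip bar.

Request:
move_arm(increments="0 0 -0.072 4.2 0.8 0.9 -1; 0 0 -0.072 4.1 1.1 0.9 -1; 0 0 -0.072 4 1.3 0.9 -1; 0 0 0 0 0 0 -1")

```text
time_s: 1.6
tcp_pos: [504.8, 14.7, 179.2]
orientation: [-0.003, 0.726, 0.687, 0.002]
wrist_force: [-1.1, -0.9, -0.6]
finger_gap: 85.0
```

```bash
python3 plan.py 503 3 70 85.65; python3 -c "
from h import *
grab('wrist','w2')"
```

```text
at [504.8  14.7 179.2] t 1.6 gap 85.0 F [-1.1 -0.9 -0.6] n 3
-0.001 -0.003 0.007 -0.42 -0.03 3.64
-0.001 -0.003 0.007 -0.41 -0.03 3.64
-0.001 -0.003 0.007 -0.4 -0.03 3.64
```

View pics/w2.png

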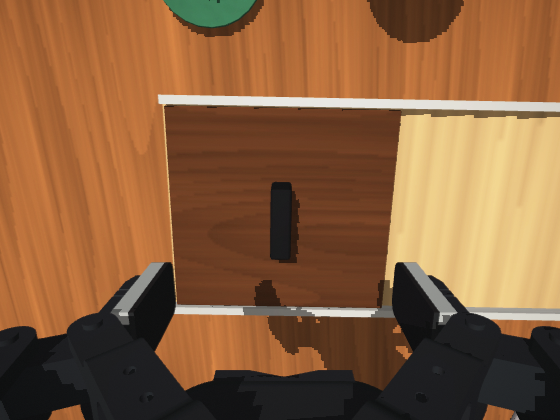

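The grip bar's top is centred at about (281,219), and the strips run through (160,99) and (180,310).

```bash
python3 -c "
from h import *
im,K,T=load('w2')
print(plane(K,T,[(281,183),(281,222),(281,258)],90.5).round(1))
print(plane(K,T,[(160,99),(555,107)],66).round(1), plane(K,T,[(180,310)],66).round(1))
print(plane(K,T,[(165,106),(401,110),(387,306),(175,306)],64.5).round(1))
"
```

```text
[[505.3  31.8  90.5]
 [503.8   5.4  90.5]
 [502.3 -20.4  90.5]]
[[427.   88.5  66. ]
 [692.2  68.7  66. ]] [[419.8 -70.9  66. ]]
[[429.3  83.8  64.5]
 [589.1  72.4  64.5]
 [582.6 -77.2  64.5]
 [415.8 -68.1  64.5]]
```

Request:
move_arm(increments="0 0 0.007 -0.4 0 3.6 -1; 0 0 0.007 -0.4 0 3.6 -1; 0 0 0.006 -0.2 0 3 -1; 0 0 0 0 0 0 1; 0 0 0 0 0 0 1", newtons=40)

```text
time_s: 2.15
tcp_pos: [504.5, -1.0, 77.6]
orientation: [-0.001, 0.736, 0.677, 0.002]
wrist_force: [-0.1, -0.7, 0.7]
finger_gap: 59.3
```

Request:
move_arm(increments="0 0 0 0 0 0 1; 0 0 0 0 0 0 1; 0 0 0 0 0 0 1")

```text
time_s: 2.45
tcp_pos: [506.5, -2.3, 82.1]
orientation: [0.001, 0.736, 0.676, 0.004]
wrist_force: [-2.1, 1.7, 1.1]
finger_gap: 12.4
```

Request:
move_arm(increments="0 0 0 0 2 0.2 1; 0 0 0 0 3 0.2 1; 0 0 0 0 3 0.1 1; 0 0 0 0 3 0 1; 0 0 0 0 2 0 1")

```text
time_s: 2.95
tcp_pos: [637.6, -11.9, 82.2]
orientation: [-0.0, 0.736, 0.677, 0.003]
wrist_force: [-4.3, -0.5, 0.2]
finger_gap: 12.5
```

```bash
python3 plan.py 660 -6 78 85.65
```

```text
at [637.6 -11.9  82.2] t 3.0 gap 12.5 F [-4.3 -0.5  0.2] n 1
0.004 -0.005 -0.006 0.77 2.19 0.43
```

Request:
move_arm(increments="0 0 0 0.1 1.5 0 1; 0 0 0 0.1 1 0 1; 0 0 0 0 0.8 0 1; 0 0 0 0 0.5 0 1")

```text
time_s: 3.35
tcp_pos: [660.6, -13.6, 81.8]
orientation: [-0.014, 0.735, 0.678, -0.013]
wrist_force: [-23.7, -0.4, 15.7]
finger_gap: 12.6
```

At the stop (−24 N). I'll release, rise and head for the bars.

Request:
move_arm(increments="0 0 0 0 0 0 -1; 0 0 0 0 0 0 -1; 0 0 0 0 0 -2 -1; 0 0 0 0 0 -4 -1; 0 0 0 0 0 -4 -1")

```text
time_s: 3.85
tcp_pos: [661.2, -13.2, 179.0]
orientation: [-0.018, 0.735, 0.678, -0.017]
wrist_force: [0.5, 0.3, -0.2]
finger_gap: 83.6
```

```bash
python3 - <<'E'
from plan import *
print(sensors.state()['joint_pos'].round(2))
plan((572,-320,200),-14)
grab('wrist','w3'); grab('side','s3')
E
```

```text
[-0.1   0.37  1.31 -0.    1.52 -0.02]
at [661.2 -13.2 179. ] t 3.9 gap 83.6 F [ 0.5  0.3 -0.2] n 12
-0.003 0.004 0.145 -2.61 -0.54 -0.15
-0.003 0.004 0.145 -2.66 -0.16 -0.16
-0.003 0.004 0.145 -2.65 0.22 -0.17
-0.003 0.004 0.145 -2.59 0.6 -0.18
-0.003 0.004 0.145 -2.48 0.97 -0.18
-0.003 0.004 0.145 -2.31 1.32 -0.19
-0.003 0.004 0.145 -2.1 1.64 -0.19
-0.003 0.004 0.145 -1.84 1.92 -0.19
-0.003 0.004 0.145 -1.54 2.17 -0.19
-0.003 0.004 0.145 -1.21 2.37 -0.19
-0.003 0.004 0.145 -0.86 2.52 -0.19
-0.003 0.004 0.145 -0.49 2.62 -0.18
```

View pics/w3.png

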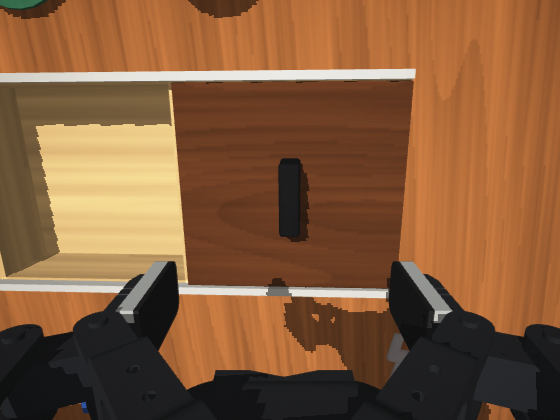

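View pics/s3.png

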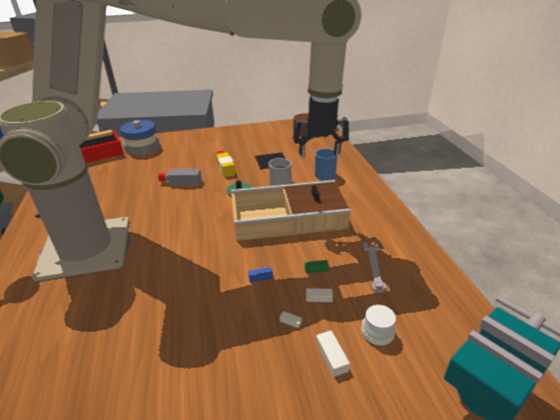

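Cover fully open: it lies flush over the deck and the compartment is empty. Green (316,266), blue (260,274) and the middle white (319,295) haven't moved. Now to the white bar.

Request:
move_arm(increments="0 0 0.145 -2.6 -0.5 -0.1 -1; 0 0 0.145 -2.7 -0.2 -0.1 -1; 0 0 0.145 -2.7 0.2 -0.1 -1; 0 0 0.145 -2.6 0.6 -0.1 -1; 0 0 0.145 -2.5 1 -0.1 -1")

```text
time_s: 4.45
tcp_pos: [632.0, -142.3, 198.4]
orientation: [-0.004, 0.931, 0.366, -0.009]
wrist_force: [1.0, 0.5, 0.7]
finger_gap: 85.1
```

Request:
move_arm(increments="0 0 0.145 -2.3 1.3 0.4 -1; 0 0 0.145 -2.1 1.7 0.4 -1; 0 0 0.145 -1.8 1.9 0.4 -1; 0 0 0.145 -1.5 2.2 0.4 -1; 0 0 0.145 -1.2 2.4 0.4 -1")

```text
time_s: 4.95
tcp_pos: [593.9, -275.8, 183.0]
orientation: [0.002, 1.0, -0.001, -0.004]
wrist_force: [-0.8, -0.6, 1.4]
finger_gap: 85.4
```

```bash
python3 plan.py 573 -328 150 -14
```

```text
at [ 593.9 -275.8  183. ] t 5.0 gap 85.4 F [-0.8 -0.6  1.4] n 2
0.002 0.003 0.122 -1.03 2.61 1.67
0.002 0.003 0.122 -0.71 2.72 1.66
```

Request:
move_arm(increments="0 0 0.122 -1 2.6 1.6 -0.3; 0 0 0.122 -0.7 2.7 1.6 -0.3; 0 0 0 0 0 0 -0.3")

```text
time_s: 5.25
tcp_pos: [572.8, -334.2, 152.0]
orientation: [0.004, 0.991, -0.131, -0.0]
wrist_force: [-0.4, -0.4, -0.9]
finger_gap: 55.4
```

```bash
python3 - <<'E'
from rect import *
grab('wrist','w4')
im,K,T=load('w4')
for c in('white','blue','green'):
  for k in blobs(im,c,200):
    (u,v),_,_=cv2.minAreaRect(k); rects('w4',c,20,(u,v),2)
E
python3 plan.py 572 -331 20 -14
```

```text
w4 white ctr [ 507.9 -392.3] size 19 14 long axis deg 50.8
w4 white ctr [ 575.1 -332.4] size 58 24 long axis deg -15.3
w4 white ctr [ 658.6 -450.6] size 66 44 long axis deg 75.0
w4 blue ctr [ 457.  -240.7] size 65 23 long axis deg -3.8
w4 green ctr [ 597.8 -242.2] size 60 29 long axis deg -7.5
at [ 574.  -332.9  153.3] t 5.3 gap 55.7 F [-0.5 -0.2  0. ] n 3
0.003 -0.001 -0.005 -0.09 -0.08 4.44
0.003 -0.001 -0.005 -0.09 -0.07 4.44
0.003 -0.001 -0.005 -0.08 -0.06 4.44
```

View pics/w4.png

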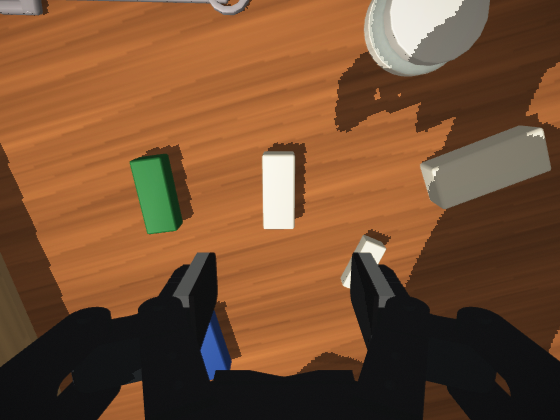

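The white middle bar is at (279,190), centred under the tool. The small white look-alike at (366,262) is clear of the fingers.

Request:
move_arm(increments="0 0 0 0.1 0 4.5 -0.3; 0 0 0.01 0 0 4.5 -0.3; 0 0 0 0 0 4 -0.3; 0 0 0 0 0 0.7 -0.3")

```text
time_s: 5.7
tcp_pos: [583.1, -335.6, 21.2]
orientation: [0.007, 0.991, -0.13, 0.008]
wrist_force: [-0.4, 1.0, -1.4]
finger_gap: 55.9
```

```bash
python3 plan.py 575 -332.5 6 -15
```

```text
at [ 583.1 -335.6   21.2] t 5.7 gap 55.9 F [-0.4  1.  -1.4] n 1
0.012 -0.018 0.001 -0.89 -0.11 1.5
```

Request:
move_arm(increments="0.012 -0.018 0 -0.9 -0.1 1.6 -0.3; 0 0 0 0 0 0 0.5; 0 0 0 0 0 0 1; 0 0 0 0 0 0 1; 0 0 0 0 0 0 1", newtons=40)

```text
time_s: 6.2
tcp_pos: [579.4, -333.2, 11.8]
orientation: [0.001, 0.992, -0.128, 0.004]
wrist_force: [-0.5, 0.3, -0.7]
finger_gap: 23.8
```

```bash
python3 plan.py 575 -332.5 100 -15
```

```text
at [ 579.4 -333.2   11.8] t 6.2 gap 23.8 F [-0.5  0.3 -0.7] n 2
0.001 -0.004 0.003 -0.19 0.03 -4.41
0.001 -0.004 0.003 -0.21 0.03 -4.41
```

Request:
move_arm(increments="0 0 0 -0.2 0 -2 1; 0 0 0 -0.2 0 -4.5 1; 0 0 0 0 0 -4 1")

```text
time_s: 6.5
tcp_pos: [571.5, -329.7, 114.3]
orientation: [-0.001, 0.992, -0.128, -0.0]
wrist_force: [0.2, -0.2, -0.8]
finger_gap: 24.0
```

```bash
python3 plan.py 465 -28 105 -4.35
```

```text
at [ 571.5 -329.7  114.3] t 6.5 gap 24.0 F [ 0.2 -0.2 -0.8] n 7
-0 0 -0.026 -2.56 -3.78 0.14
-0 0 -0.026 -2.47 -3.85 0.14
-0 0 -0.026 -2.37 -3.91 0.14
-0 0 -0.026 -2.26 -3.97 0.14
-0 0 -0.026 -2.16 -4.03 0.14
-0 0 -0.026 -2.06 -4.08 0.14
-0 0 -0.026 -1.95 -4.13 0.13
```

Request:
move_arm(increments="0 0 -0.026 -2.6 -3.8 0.1 1; 0 0 -0.026 -2.5 -3.8 0.1 1; 0 0 -0.026 -2.4 -3.9 0.1 1; 0 0 -0.026 -2.3 -4 0.1 1; 0 0 -0.026 -2.2 -4 0.1 1")

```text
time_s: 7.0
tcp_pos: [501.2, -118.7, 124.3]
orientation: [0.006, 0.998, -0.065, 0.014]
wrist_force: [0.9, 0.4, -0.2]
finger_gap: 23.4
```

```bash
python3 plan.py 465 -28 105 -4.35
```

```text
at [ 501.2 -118.7  124.3] t 7.0 gap 23.4 F [ 0.9  0.4 -0.2] n 3
0.004 -0.01 -0.018 -1.61 -2.85 0.57
0.004 -0.01 -0.018 -1.55 -2.88 0.59
0.004 -0.01 -0.018 -1.49 -2.9 0.62
```

Request:
move_arm(increments="0.004 -0.01 -0.018 -1.6 -2.8 0.3 1; 0.004 -0.01 -0.018 -1.5 -2.8 0.3 1; 0.004 -0.01 -0.018 -1 -2 0.2 1; 0 0 0 0 0 0 1")

```text
time_s: 7.4
tcp_pos: [467.8, -31.3, 118.9]
orientation: [-0.0, 0.999, -0.034, 0.003]
wrist_force: [0.3, -0.2, 0.1]
finger_gap: 24.0
```

```bash
python3 plan.py 465 -28 35 -4.35; python3 -c "
from h import *
grab('wrist','w5')"
```

```text
at [467.8 -31.3 118.9] t 7.4 gap 24.0 F [ 0.3 -0.2  0.1] n 2
-0.001 -0.003 0.004 -0.17 -0.15 4.19
-0.001 -0.003 0.004 -0.16 -0.15 4.19
```

View pics/w5.png

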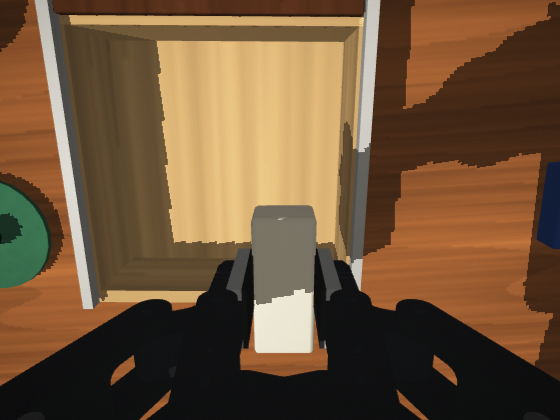

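Request:
move_arm(increments="0 0 0 1 -0.4 2 1; 0 0 0 0.1 -0.2 3 1; 0 0 0 0 0 3 1; 0 0 0 0 0 0 1")

```text
time_s: 7.85
tcp_pos: [487.1, -30.9, 42.9]
orientation: [0.002, 0.999, -0.035, 0.01]
wrist_force: [-0.9, 0.9, -0.6]
finger_gap: 23.9
```

```bash
python3 plan.py 478 -25 30 -4.35
```

```text
at [487.1 -30.9  42.9] t 7.8 gap 23.9 F [-0.9  0.9 -0.6] n 1
0.003 -0.02 0.005 -0.98 -0.53 1.27
```

Request:
move_arm(increments="0 -0.02 0 -0.9 -0.5 1.8 1; 0 0 0 0 0 0 0.15; 0 0 0 0 0 0 0.15; 0 0 0 0 0 0 0.15")

```text
time_s: 8.25
tcp_pos: [483.7, -28.7, 30.8]
orientation: [0.002, 0.999, -0.037, 0.004]
wrist_force: [-0.0, -0.1, -0.5]
finger_gap: 36.2
```

Request:
move_arm(increments="0 0 0 0 0 -4 0.15; 0 0 0 0 0 -4.5 0; 0 0 0 0 0 -2 0; 0 0 0 0 0 0 -0.3")

```text
time_s: 8.65
tcp_pos: [485.3, -29.7, 145.1]
orientation: [0.003, 0.999, -0.037, 0.008]
wrist_force: [1.8, 0.0, 0.5]
finger_gap: 55.0
```

```bash
python3 -c "
from h import *
grab('wrist','w6');grab('side','s6');grab('scene','c6')"
python3 plan.py 597 -240 150 -7.5
python3 plan.py 454 -237 150 -4
```

```text
at [482.6 -29.1 140.1] t 8.8 gap 55.7 F [-0.3 -0.1 -0.5] n 6
0.001 -0.001 0.009 2.17 3.36 -0.13
0.001 -0.001 0.009 2.2 3.34 -0.14
0.001 -0.001 0.009 2.23 3.32 -0.14
0.001 -0.001 0.009 2.26 3.3 -0.15
0.001 -0.001 0.009 2.29 3.28 -0.15
0.001 -0.001 0.009 2.32 3.26 -0.16
at [482.6 -29.1 140.1] t 8.8 gap 55.7 F [-0.3 -0.1 -0.5] n 5
0.001 -0.002 -0.001 -0.26 4.19 -0.18
0.001 -0.002 -0.001 -0.26 4.19 -0.18
0.001 -0.002 -0.001 -0.27 4.19 -0.19
0.001 -0.002 -0.001 -0.27 4.19 -0.19
0.001 -0.002 -0.001 -0.28 4.19 -0.19
```

View pics/w6.png

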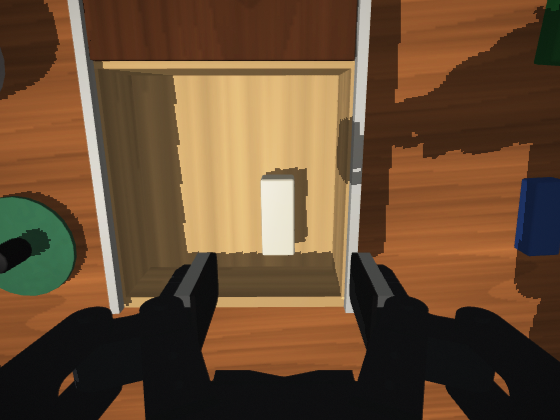

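View pics/s6.png

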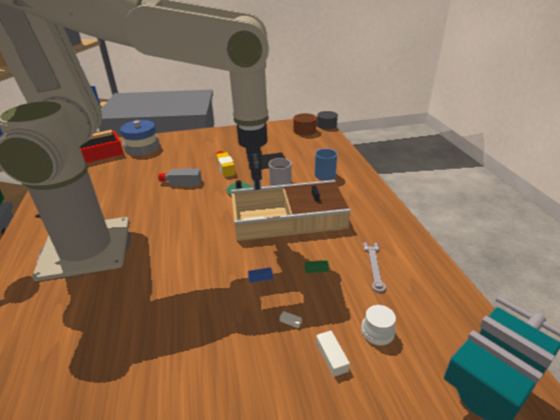

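White lies in the compartment at (278,215). Blue (260,274) and green (316,266) are still in place in the side view. Next is blue.

Request:
move_arm(increments="0 0 0 -0.3 4.1 0 -0.3; 0 0 0 -0.3 4.2 0 -0.3; 0 0 0 -0.4 4.1 0 -0.3; 0 0 0 -0.5 3.8 0.3 -0.3; 0 0 0 -0.5 2.5 0.3 -0.3")

```text
time_s: 9.3
tcp_pos: [444.2, -214.7, 125.9]
orientation: [-0.0, 0.999, -0.033, -0.001]
wrist_force: [-0.5, 0.8, 0.6]
finger_gap: 55.1
```

```bash
cat > wb.py <<'E'
from rect import *
import sys
f=sys.argv[1]; z=float(sys.argv[2]) if len(sys.argv)>2 else 20
grab('wrist',f)
im,K,T=load(f)
for c in('blue','green','white'):
  for k in blobs(im,c,200):
    (u,v),_,_=cv2.minAreaRect(k); print(round(u),round(v),end=' '); rects(f,c,z,(u,v),2)
E
python3 wb.py w7; python3 plan.py 454 -237 150 -4
```

```text
308 186 w7 blue ctr [ 454.6 -233.1] size 61 24 long axis deg -2.0
302 7 w7 green ctr [ 567.4 -234.7] size 24 8 long axis deg 86.2
12 182 w7 white ctr [471.4 -23.6] size 60 18 long axis deg -4.0
24 144 w7 white ctr [487.3 -44.2] size 193 7 long axis deg -4.2
at [ 442.8 -217.1  125.1] t 9.3 gap 55.7 F [-2.6 -1.2 -0.5] n 1
0.001 0.005 0.002 1.24 1.91 -2.5
```

View pics/w7.png

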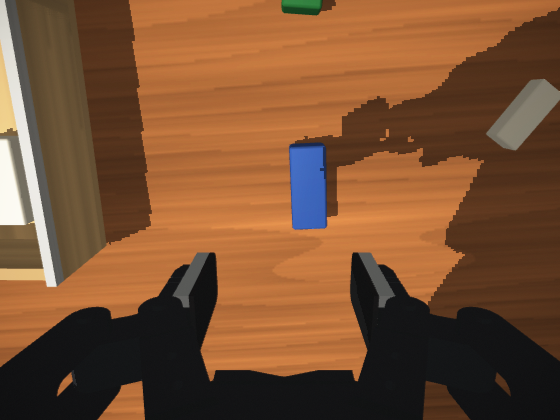

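The blue bar's top is centred at (308,187).

Request:
move_arm(increments="0 0 0 0.9 1.5 2 -0.3; 0 0 0 0.1 0.2 4 -0.3; 0 0 0 -0.1 0 3.2 -0.3; 0 0 0 -0.2 0 1 -0.3")

```text
time_s: 9.75
tcp_pos: [445.3, -236.1, 16.0]
orientation: [-0.001, 0.999, -0.036, -0.004]
wrist_force: [-0.4, 0.7, -0.0]
finger_gap: 55.6
```

```bash
python3 plan.py 453.5 -234.5 7 -3
```

```text
at [ 445.3 -236.1   16. ] t 9.8 gap 55.6 F [-0.4  0.7 -0. ] n 1
-0.002 0.008 -0.02 0.82 -0.21 0.89
```

Request:
move_arm(increments="0 0.008 -0.02 0.9 -0.2 1 -0.3; 0 0 0 0 0 0 0.5; 0 0 0 0 0 0 1; 0 0 0 0 0 0 1; 0 0 0 0 0 0 1", newtons=40)

```text
time_s: 10.25
tcp_pos: [450.8, -232.0, 3.1]
orientation: [-0.003, 1.0, -0.026, -0.004]
wrist_force: [-0.3, 0.3, -0.5]
finger_gap: 24.0
```

Request:
move_arm(increments="0 0 0 0 0 -2 1; 0 0 0 0 0 -4.5 1; 0 0 0 0 0 -4 1; 0 0 0 0.3 -1 -0.5 1")

```text
time_s: 10.65
tcp_pos: [453.8, -222.9, 117.5]
orientation: [-0.003, 1.0, -0.027, -0.005]
wrist_force: [0.7, -0.1, -0.1]
finger_gap: 24.4
```

```bash
python3 plan.py 480 38 115 -4.35
```

```text
at [ 453.8 -222.9  117.5] t 10.7 gap 24.4 F [ 0.7 -0.1 -0.1] n 6
-0.001 0.002 0.004 0.2 -4.36 0.07
-0.001 0.002 0.004 0.19 -4.37 0.06
-0.001 0.002 0.004 0.17 -4.37 0.06
-0.001 0.002 0.004 0.15 -4.37 0.05
-0.001 0.002 0.004 0.14 -4.37 0.05
-0.001 0.002 0.004 0.12 -4.37 0.05
```

Request:
move_arm(increments="0 0 0 0.2 -4.3 0 1; 0 0 0 0.2 -4.4 0 1; 0 0 0 0.2 -4.4 0 1; 0 0 0 0.2 -4.4 0 1; 0 0 0 0.1 -4.3 0 1")

```text
time_s: 11.15
tcp_pos: [478.3, -3.5, 123.9]
orientation: [-0.001, 0.999, -0.032, 0.001]
wrist_force: [-0.2, 0.0, -0.8]
finger_gap: 23.8
```

```bash
python3 plan.py 478 38 110 -4.35
```

```text
at [478.3  -3.5 123.9] t 11.2 gap 23.8 F [-0.2  0.  -0.8] n 1
-0.001 -0.002 0.012 -0.3 -4.14 1.39
```

Request:
move_arm(increments="0 0 0.01 -0.3 -3.6 0.5 1; 0 0 0 0 -0.2 0.5 1; 0 0 0 0 0 0 1")

```text
time_s: 11.45
tcp_pos: [477.3, 41.9, 114.3]
orientation: [-0.001, 0.999, -0.034, 0.002]
wrist_force: [0.2, 0.3, -0.8]
finger_gap: 23.9
```

```bash
python3 plan.py 477 38 24 -4.35;python3 -c "
from h import *
grab('wrist','w8')"
```

```text
at [477.3  41.9 114.3] t 11.4 gap 23.9 F [ 0.2  0.3 -0.8] n 2
-0.001 -0.002 0.004 -0.03 0.21 4.51
-0.001 -0.002 0.004 -0.01 0.2 4.51
```

View pics/w8.png

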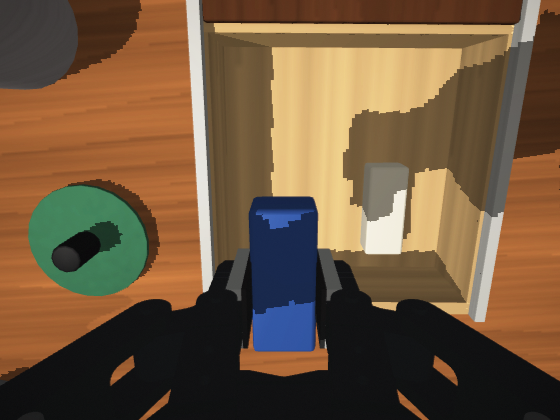

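Request:
move_arm(increments="0 0 0 -0.1 0.5 3 1; 0 0 0 -0.2 0.2 3 1; 0 0 0 -0.2 0 2 1; 0 0 0 0 0 0 1")

```text
time_s: 11.9
tcp_pos: [474.8, 30.0, 34.7]
orientation: [-0.001, 0.999, -0.036, 0.005]
wrist_force: [-0.1, 0.9, -1.1]
finger_gap: 24.1
```

```bash
python3 plan.py 477 36 16 -4.35
```

```text
at [474.8  30.   34.7] t 11.9 gap 24.1 F [-0.1  0.9 -1.1] n 1
-0.002 -0.01 0.003 0.16 -0.61 1.87
```

Request:
move_arm(increments="0 -0.01 0 0.2 -0.5 1.6 1; 0 0 0 0 0 0 0.15; 0 0 0 0 0 0 0.15; 0 0 0 0 0 0 0.15")

```text
time_s: 12.3
tcp_pos: [480.2, 31.2, 22.8]
orientation: [-0.001, 0.999, -0.039, 0.002]
wrist_force: [0.6, -0.2, 0.0]
finger_gap: 35.9
```

Request:
move_arm(increments="0 0 0 0 0 -4 0.15; 0 0 0 0 0 -4.5 0; 0 0 0 0 0 -3 0; 0 0 0 0 1 0 -0.3")

```text
time_s: 12.7
tcp_pos: [479.5, 20.4, 146.0]
orientation: [-0.0, 0.999, -0.038, 0.004]
wrist_force: [1.6, -0.6, -0.9]
finger_gap: 55.0
```

```bash
python3 wb.py w9;python3 -c "
from h import *
grab('side','s9')"
python3 plan.py 597 -240 140 -7.5
```

```text
264 197 w9 blue ctr [480.  34.] size 62 25 long axis deg -3.8
83 232 w9 green ctr [462.2 177.2] size 82 81 long axis deg -50.3
430 242 w9 white ctr [432.9 -91.8] size 94 7 long axis deg -4.1
344 203 w9 white ctr [470.8 -25.7] size 60 27 long axis deg -3.6
452 41 w9 white ctr [ 579.  -102.5] size 51 7 long axis deg -4.3
175 132 w9 white ctr [525.3  94.7] size 189 7 long axis deg -4.2
at [477.3  19.2 141.7] t 12.8 gap 55.5 F [ 0.   0.8 -0.5] n 6
-0 -0 0.009 2.33 4.15 0.03
-0 -0 0.009 2.36 4.13 0.03
-0 -0 0.009 2.4 4.11 0.03
-0 -0 0.009 2.44 4.09 0.03
-0 -0 0.009 2.47 4.07 0.03
-0 -0 0.009 2.51 4.05 0.03
```

View pics/w9.png

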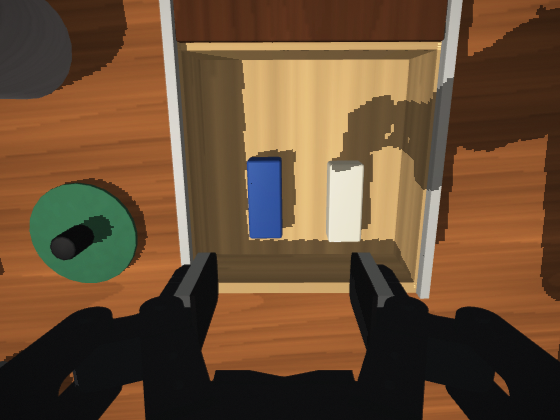

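View pics/s9.png

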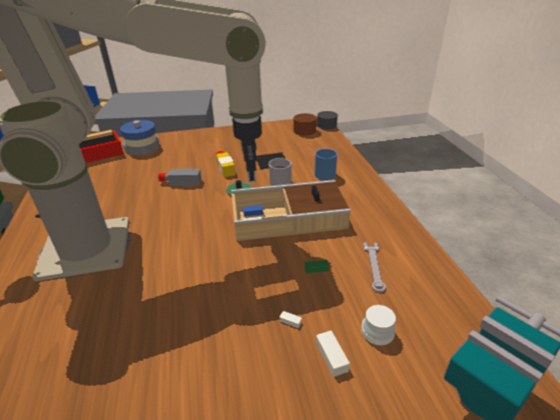

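Blue (264,197) and white (344,203) both lie in the compartment, and green is still at (317,266) in the side view. Next is green.

Request:
move_arm(increments="0 0 0.01 2.3 4.1 0 -0.3; 0 0 0.01 2.3 4.1 0 -0.3; 0 0 0.01 2.4 4.1 0 -0.3; 0 0 0.01 2.4 4.1 0 -0.3; 0 0 0.01 2.2 3.8 0 -0.3")

```text
time_s: 13.3
tcp_pos: [570.9, -193.8, 134.5]
orientation: [-0.003, 0.998, -0.062, -0.003]
wrist_force: [-0.2, 0.0, 1.1]
finger_gap: 55.3
```

```bash
python3 wb.py w10;python3 plan.py 597 -240 120 -7.5
```

```text
19 328 w10 blue ctr [486.8  31.9] size 58 38 long axis deg -4.6
341 154 w10 green ctr [ 597.8 -237.5] size 59 26 long axis deg -7.5
135 401 w10 white ctr [407.5 -45.2] size 39 7 long axis deg -4.0
87 158 w10 white ctr [603.8 -59.8] size 228 8 long axis deg -4.3
at [ 571.9 -199.8  133.5] t 13.3 gap 55.5 F [-4.6 -2.2  1.1] n 2
-0.001 0.003 0.002 1.5 1.84 0.66
-0.001 0.003 0.002 1.5 1.83 0.67
```

View pics/w10.png

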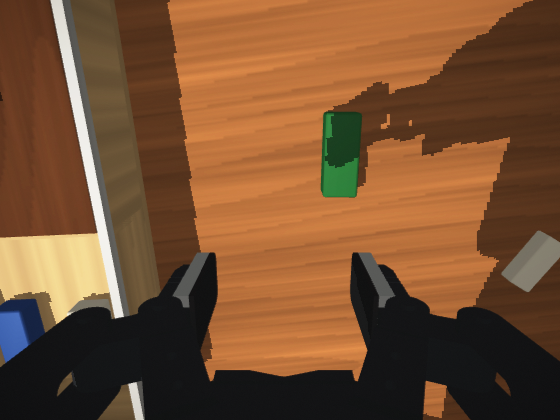

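Green's top is centred at (341,154).

Request:
move_arm(increments="0 0 0 1.5 1.7 0.7 -0.3; 0 0 0 1.2 1.5 2 -0.3; 0 0 0 0 0 4 -0.3; 0 0 0 0 0 3.5 -0.3; 0 0 0 0 0 0.5 -0.3")

```text
time_s: 13.85
tcp_pos: [590.8, -239.0, 15.3]
orientation: [-0.003, 0.998, -0.067, -0.007]
wrist_force: [-0.6, 0.5, -0.9]
finger_gap: 55.6
```

```bash
python3 plan.py 597.5 -238.5 6 -7.5
```

```text
at [ 590.8 -239.    15.3] t 13.8 gap 55.6 F [-0.6  0.5 -0.9] n 1
-0.005 0.014 -0.003 0.67 -0.14 0.92
```

Request:
move_arm(increments="0 0.014 0 0.7 -0.1 0.9 -0.3; 0 0 0 0 0 0 0.5; 0 0 0 0 0 0 1; 0 0 0 0 0 0 1; 0 0 0 0 0 0 1", newtons=40)

```text
time_s: 14.35
tcp_pos: [599.1, -238.5, 8.1]
orientation: [-0.002, 0.998, -0.067, 0.001]
wrist_force: [0.7, -0.0, -0.5]
finger_gap: 24.0
```

Request:
move_arm(increments="0 0 0 0 0 -2 1; 0 0 0 0 0 -4.5 1; 0 0 0 0 0 -4 1; 0 0 0 -0.3 -1 -0.5 1")

```text
time_s: 14.75
tcp_pos: [597.1, -229.0, 123.6]
orientation: [-0.002, 0.998, -0.067, 0.002]
wrist_force: [2.0, 0.4, 0.8]
finger_gap: 24.0
```

```bash
python3 plan.py 525 4 115 -4.35
```

```text
at [ 597.1 -229.   123.6] t 14.8 gap 24.0 F [2.  0.4 0.8] n 6
-0.001 -0.001 -0.01 -1.71 -3.69 0.15
-0.001 -0.001 -0.01 -1.67 -3.7 0.15
-0.001 -0.001 -0.01 -1.64 -3.72 0.15
-0.001 -0.001 -0.01 -1.6 -3.74 0.15
-0.001 -0.001 -0.01 -1.57 -3.75 0.15
-0.001 -0.001 -0.01 -1.53 -3.77 0.14
```

Request:
move_arm(increments="0 0 -0.01 -1.6 -3.7 0 1; 0 0 -0.01 -1.5 -3.7 0 1; 0 0 -0.01 -1.3 -3.7 0 1; 0 0 -0.01 -1.3 -3.7 0 1; 0 0 -0.01 -1.2 -3.7 0 1")

```text
time_s: 15.25
tcp_pos: [551.8, -35.4, 129.9]
orientation: [0.0, 0.999, -0.044, 0.009]
wrist_force: [0.3, 0.6, 0.2]
finger_gap: 23.8
```

```bash
python3 plan.py 539 1 110 -4.35
```

```text
at [551.8 -35.4 129.9] t 15.2 gap 23.8 F [0.3 0.6 0.2] n 1
0 -0.018 -0.013 -1.63 -3.51 1.96
```

Request:
move_arm(increments="0 -0.018 -0.013 -1.5 -3 0.7 1; 0 0 0 0 0 0.7 1; 0 0 0 0 0 0 1")

```text
time_s: 15.55
tcp_pos: [538.2, 2.5, 116.5]
orientation: [-0.0, 0.999, -0.034, 0.001]
wrist_force: [0.1, 0.3, -0.1]
finger_gap: 24.0
```

```bash
python3 plan.py 538 1 22 -4.35;python3 -c "
from h import *
grab('wrist','w11')"
```

```text
at [538.2   2.5 116.5] t 15.6 gap 24.0 F [ 0.1  0.3 -0.1] n 2
-0.001 -0.001 0.004 -0.01 0.08 4.72
-0.001 -0.001 0.004 -0.01 0.08 4.72
```

View pics/w11.png

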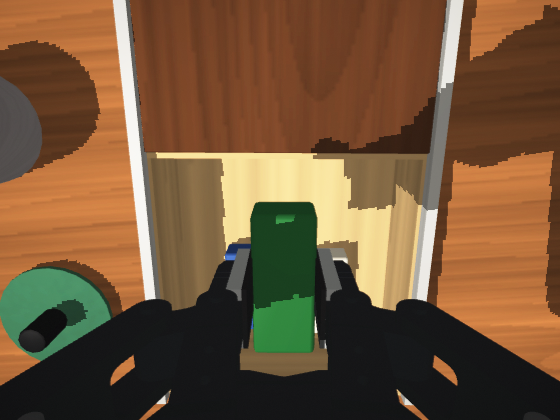

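Request:
move_arm(increments="0 0 0 -0.1 0 3 1; 0 0 0 -0.2 0 3 1; 0 0 0 -0.2 0 2 1; 0 0 0 0 0 0 1")

```text
time_s: 16.0
tcp_pos: [537.8, -1.8, 38.1]
orientation: [0.0, 0.999, -0.037, 0.005]
wrist_force: [-1.1, 0.0, -1.3]
finger_gap: 23.8
```

```bash
python3 plan.py 538 1 20 -4.35
```

```text
at [537.8  -1.8  38.1] t 16.0 gap 23.8 F [-1.1  0.  -1.3] n 1
-0 -0.01 0.002 -0.02 -0.28 1.81
```

Request:
move_arm(increments="0 -0.01 0 0 -0.3 1.7 1; 0 0 0 0 0 0 0.15; 0 0 0 0 0 0 0.15; 0 0 0 0 0 0 0.15")

```text
time_s: 16.4
tcp_pos: [542.1, -2.2, 25.8]
orientation: [0.0, 0.999, -0.039, 0.003]
wrist_force: [0.7, 0.0, 0.1]
finger_gap: 36.5
```

Request:
move_arm(increments="0 0 0 0 0 -4 0.15; 0 0 0 0 0 -4.5 0; 0 0 0 0 0 -4 0; 0 0 0 -1 0 0 -0.3")

```text
time_s: 16.8
tcp_pos: [532.9, -2.4, 159.8]
orientation: [0.001, 0.999, -0.04, 0.005]
wrist_force: [0.0, 0.4, 0.3]
finger_gap: 54.9
```

```bash
python3 wb.py w12 28;python3 -c "
from h import *
grab('side','s12');grab('scene','c12')"
python3 plan.py 662 -7 150 85.65
```

```text
243 258 w12 blue ctr [483.5  32.8] size 64 25 long axis deg -3.9
78 282 w12 green ctr [472.6 171.3] size 80 70 long axis deg -89.0
279 188 w12 green ctr [538.3  -0.7] size 61 24 long axis deg -4.2
316 262 w12 white ctr [475.1 -25.6] size 62 25 long axis deg -3.8
395 222 w12 white ctr [502.9 -89.4] size 85 7 long axis deg -4.2
408 57 w12 white ctr [624.2 -98.5] size 75 7 long axis deg -4.2
153 144 w12 white ctr [569.5  91.3] size 215 7 long axis deg -4.2
at [528.4  -1.9 152.5] t 16.9 gap 55.2 F [ 0.1  0.3 -0.3] n 11
0 0 -0.143 1.21 -0.05 0.02
0 0 -0.143 1.21 0.12 0.02
0 0 -0.143 1.18 0.3 0.02
0 0 -0.143 1.12 0.46 0.02
0 0 -0.143 1.05 0.62 0.02
0 0 -0.143 0.95 0.76 0.02
0 0 -0.143 0.83 0.89 0.02
0 0 -0.143 0.7 1 0.02
0 0 -0.143 0.55 1.09 0.02
0 0 -0.143 0.39 1.15 0.02
0 0 -0.143 0.22 1.2 0.02
```

View pics/w12.png

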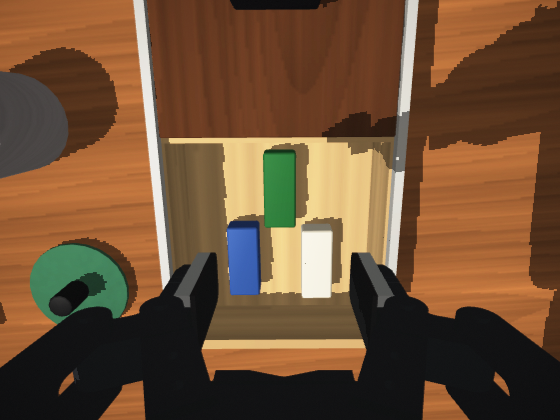

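View pics/s12.png

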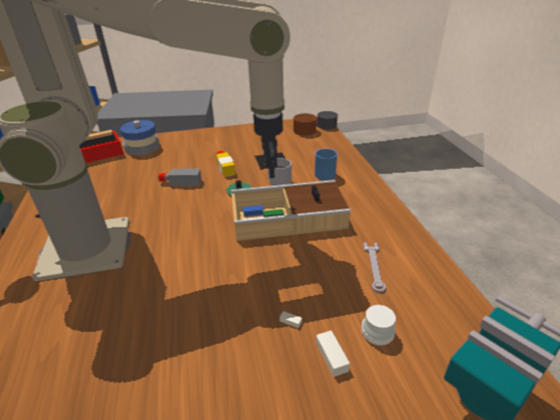

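View pics/c12.png

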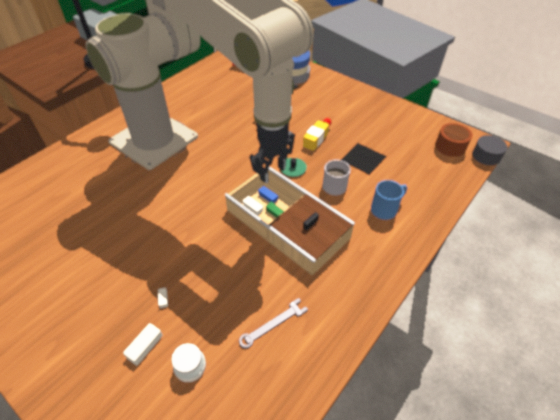

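White, blue and green all lie in the compartment, and there's no brown bar in any view. Closing the cover.

Request:
move_arm(increments="0 0 -0.143 1.2 0 0 -1; 0 0 -0.143 1.2 0.1 0 -1; 0 0 -0.143 1.2 0.3 0 -1; 0 0 -0.143 1.1 0.5 0 -1; 0 0 -0.143 1.1 0.6 0 -1")

```text
time_s: 17.45
tcp_pos: [587.5, -4.2, 146.4]
orientation: [-0.002, 0.946, 0.324, -0.004]
wrist_force: [0.5, 0.4, 0.1]
finger_gap: 85.1
```

Request:
move_arm(increments="0 0 -0.143 1 0.8 0 -1; 0 0 -0.143 0.8 0.9 0 -1; 0 0 -0.143 0.7 1 0 -1; 0 0 -0.143 0.5 1.1 0 -1; 0 0 -0.143 0.3 1.2 0 -1")

```text
time_s: 17.95
tcp_pos: [648.0, -6.2, 136.5]
orientation: [-0.008, 0.763, 0.646, -0.008]
wrist_force: [0.5, 0.9, -0.3]
finger_gap: 85.5
```

```bash
python3 plan.py 663 -7 140 85.65
```

```text
at [648.   -6.2 136.5] t 17.9 gap 85.5 F [ 0.5  0.9 -0.3] n 1
-0.022 0.001 -0.09 0.17 1.49 -0.39
```

Request:
move_arm(increments="-0.022 0 -0.09 0.1 1.2 1 -1; 0 0 0 0 0 2.5 -1; 0 0 0 0 0 2 -1; 0 0 0 0 0 0 -1")

```text
time_s: 18.35
tcp_pos: [659.3, -7.6, 73.3]
orientation: [-0.002, 0.73, 0.683, -0.003]
wrist_force: [-1.0, -0.1, 0.2]
finger_gap: 85.4
```

```bash
python3 plan.py 663 -7 76 85.65
```

```text
at [659.3  -7.6  73.3] t 18.4 gap 85.4 F [-1.  -0.1  0.2] n 1
-0.007 0.001 0.01 0.08 0.36 -0.27
```

Request:
move_arm(increments="0 0 0.01 0 0.3 0 0.5; 0 0 0 0 0 0 1; 0 0 0 0 0 0 1; 0 0 0 0 0 0 1; 0 0 0 0 0 0 1")

```text
time_s: 18.85
tcp_pos: [660.8, -7.8, 74.7]
orientation: [-0.004, 0.734, 0.679, -0.005]
wrist_force: [-22.3, 0.3, 35.7]
finger_gap: 13.0
```

Request:
move_arm(increments="0 0 0 0 -1 0 1; 0 0 0 0 -2.5 0 1; 0 0 0 0 -3 0 1; 0 0 0 0 -3 0 1; 0 0 0 0 -2 0 1")

```text
time_s: 19.35
tcp_pos: [545.7, 0.7, 75.0]
orientation: [-0.002, 0.734, 0.679, -0.003]
wrist_force: [3.8, 0.2, -4.6]
finger_gap: 12.9
```

```bash
python3 plan.py 503.5 5 76 85.65
```

```text
at [545.7   0.7  75. ] t 19.4 gap 12.9 F [ 3.8  0.2 -4.6] n 1
-0.006 0.002 -0.001 0.1 -4.24 -0.08
```

Request:
move_arm(increments="0 0 0 0 -2 -0.1 1; 0 0 0 0 -1.2 -0.1 1; 0 0 0 0 -1 0 1; 0 0 0 0 -0.8 0 1; 0 0 0 0 -0.5 0 1")

```text
time_s: 19.85
tcp_pos: [501.0, 3.9, 76.9]
orientation: [0.012, 0.734, 0.679, 0.01]
wrist_force: [30.8, -0.6, -36.3]
finger_gap: 12.4
```

The cover is against the home stop (+31 N). I'll release and check.

Request:
move_arm(increments="0 0 0 0 0 0 -0.2; 0 0 0 0 0 0 -0.2; 0 0 0 0 0 0 -0.2; 0 0 0 0 0 -4 -0.2; 0 0 0 0 0 -4 -0.2")

```text
time_s: 20.35
tcp_pos: [495.0, 4.5, 154.4]
orientation: [0.009, 0.734, 0.679, 0.007]
wrist_force: [0.5, -0.4, 0.7]
finger_gap: 51.4
```

Request:
move_arm(increments="-0.02 0 0 0 0 -2 -0.2; 0 0 0 0 0 0 -0.2")

```text
time_s: 20.55
tcp_pos: [497.4, 4.4, 181.9]
orientation: [0.02, 0.734, 0.679, 0.017]
wrist_force: [1.0, -0.4, 0.4]
finger_gap: 50.9
```

```bash
python3 - <<'E'
from h import *
for n in('wrist','scene','side'): grab(n,n[0]+'13')
im,K,T=load('w13')
E
python3 plan.py 461 178 140 85.65
```

```text
at [495.3   4.5 177.4] t 20.7 gap 51.1 F [-0.7 -0.1  0.4] n 4
0.011 0 -0 4.26 -1.23 0.87
0.011 0 -0 4.26 -1.22 0.89
0.011 0 -0 4.26 -1.21 0.9
0.011 0 -0 4.26 -1.2 0.92
```

View pics/w13.png

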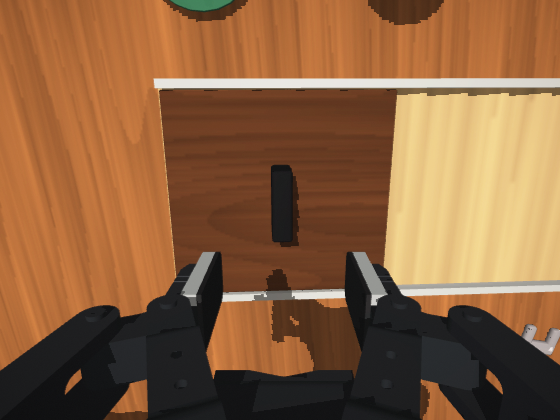

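View pics/s13.png

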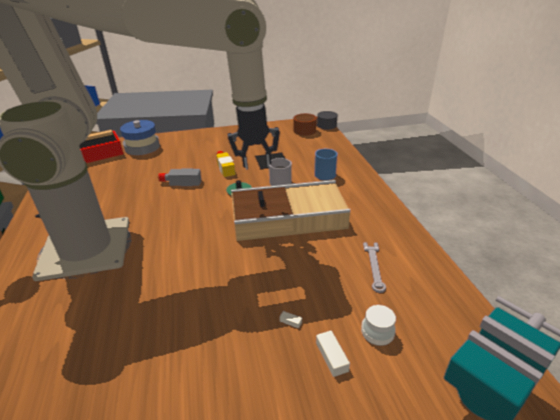

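Cover home: its edge sits relative to the strip end (155,82) exactly as in the first close view. Now the lid.

Request:
move_arm(increments="0.01 0 0 4.2 -1.2 0.8 -0.2; 0.01 0 0 4.2 -1.2 0.8 -0.2; 0.01 0 0 4.2 -1.2 0.8 -0.2; 0.01 0 0 4 -1 0.8 -0.2; 0 0 0 0 0 0 -0.2")

```text
time_s: 21.2
tcp_pos: [457.5, 176.0, 133.3]
orientation: [-0.001, 0.736, 0.677, -0.006]
wrist_force: [-0.2, -0.1, -1.0]
finger_gap: 51.0
```

```bash
python3 - <<'E'
from h import *
grab('wrist','w14')
im,K,T=load('w14')
for k in blobs(im,'green',500):
    (u,v),_,_=cv2.minAreaRect(k); hull=cv2.convexHull(k)[:,0]
    P=plane(K,T,hull,10)[:,:2].astype(np.float32); c,r=cv2.minEnclosingCircle(P); print('lid',round(u),round(v),np.round(c,1),round(r,1))
E
python3 plan.py 461 178 140 85.65
```

```text
lid 284 180 [458.2 184.5] 42.5
at [457.9 174.2 133.4] t 21.2 gap 51.6 F [ 0.1 -0.5  0.2] n 1
-0.01 0.008 -0.008 0.4 0.27 -0.67
```

View pics/w14.png

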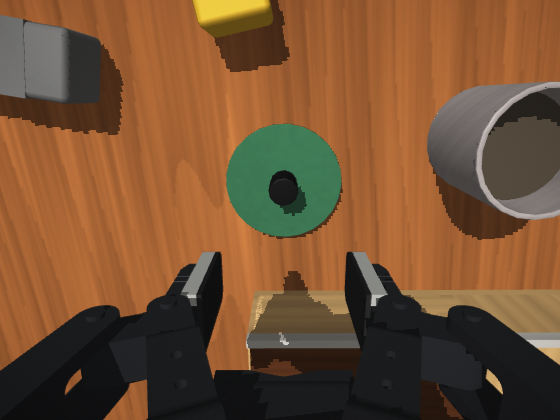

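The lid's disc is centred at (284,180) with the knob at (283,188), giving (458,184.5) mm. The tin's mouth is at the right edge.

Request:
move_arm(increments="-0.01 0.008 -0.008 1 0.1 2 -0.2; 0 0 0 0 0 4 -0.2; 0 0 0 0 0 3.5 -0.2; 0 0 0 0 0 1 -0.2; 0 0 0 0 0 0 -0.2")

```text
time_s: 21.75
tcp_pos: [458.1, 180.3, 22.0]
orientation: [-0.0, 0.734, 0.68, -0.003]
wrist_force: [0.9, -0.6, 0.5]
finger_gap: 51.1
```

```bash
python3 plan.py 458.3 184.2 16 85.65; python3 -c "
from h import *
grab('wrist','w15')"
```

```text
at [458.1 180.3  22. ] t 21.8 gap 51.1 F [ 0.9 -0.6  0.5] n 1
-0.004 0.003 -0 0.39 -0.01 0.59
```

View pics/w15.png

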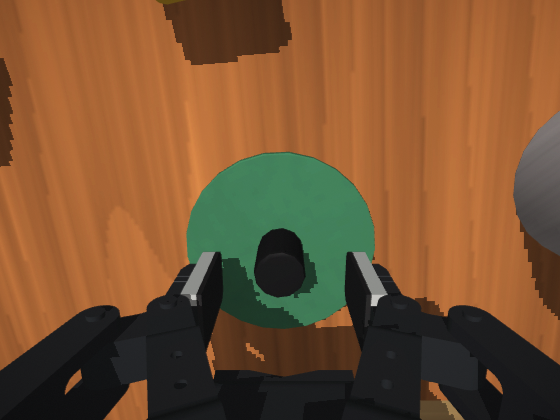

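Request:
move_arm(increments="0 0 0 0.4 0 0.6 -0.2; 0 0 0 0.1 0 0.1 -0.2; 0 0 0 0 0 0 0.4; 0 0 0 0 0 0 1; 0 0 0 0 0 0 1", newtons=60)

```text
time_s: 22.3
tcp_pos: [463.5, 186.4, 21.0]
orientation: [0.002, 0.734, 0.679, 0.002]
wrist_force: [-0.1, 0.0, -0.6]
finger_gap: 17.6
```

Request:
move_arm(increments="0 0 0 0 0 0 1; 0 0 0 0 0 -3 1; 0 0 0 0 0 -4 1; 0 0 0 0 0 -4.5 1; 0 0 0 0 0 -1 1")

```text
time_s: 22.8
tcp_pos: [460.1, 185.7, 147.4]
orientation: [0.0, 0.734, 0.679, -0.001]
wrist_force: [1.2, -0.1, -0.5]
finger_gap: 17.7
```

```bash
python3 - <<'E'
from h import *
grab('wrist','w16')
import plan
s,p,r=plan.cur(); print(p.round(1),s['finger_gap'])
E
python3 plan.py 600 150 160 85.65
```

```text
[459.9 185.6 146.8] 17.480450535034826
at [459.9 185.6 146.8] t 22.9 gap 17.5 F [ 0.4 -0.2  1. ] n 4
-0 0.001 -0 -0.62 3.56 -0.34
-0 0.001 -0 -0.62 3.56 -0.33
-0 0.001 -0 -0.62 3.56 -0.33
-0 0.001 -0 -0.62 3.56 -0.33
```

View pics/w16.png

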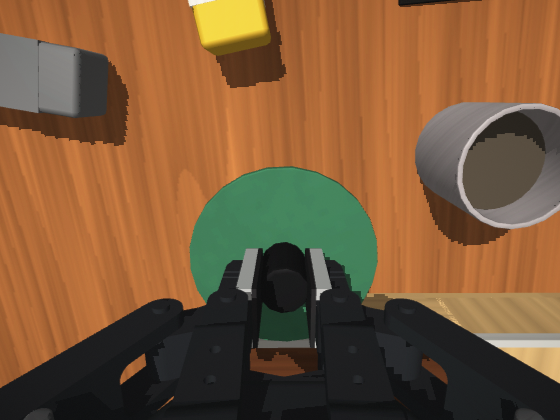

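The lid is held by its knob. Its disc's arc top is at (284,167), and the tin's mouth is around (515,165).

Request:
move_arm(increments="0 0 0 0 3 -0.3 1; 0 0 0 0 3 -0.3 1; 0 0 0 0 0 0 1; 0 0 0 0 0 0 1")

```text
time_s: 23.25
tcp_pos: [518.7, 180.5, 148.0]
orientation: [-0.001, 0.733, 0.68, -0.004]
wrist_force: [-0.1, -0.1, -1.7]
finger_gap: 17.4
```

```bash
python3 - <<'E'
from h import *
import plan
s,p,r=plan.cur(); print(p.round(1),s['finger_gap'],s['qvel'].round(3))
grab('wrist','w17')
E
```

```text
[518.7 180.5 148. ] 17.410934261090315 [-0.01   0.034 -0.01  -0.004 -0.016 -0.002]
```

View pics/w17.png

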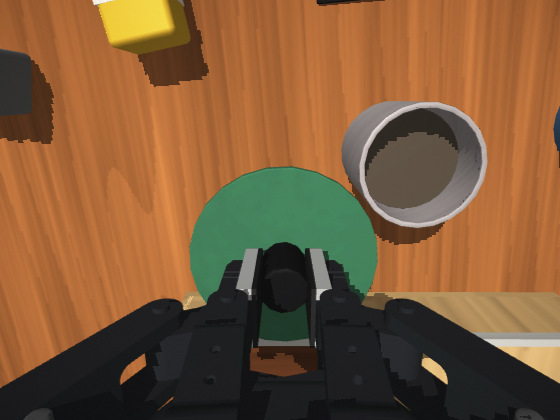

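```bash
python3 - <<'E'
from h import *
im,K,T=load('w17')
h=cv2.cvtColor(im,cv2.COLOR_RGB2HSV)
for v in (130,164): print([ (u,h[v,u,1],h[v,u,2]) for u in range(340,384,2)])
m=cv2.inRange(h,(0,0,150),(180,50,255)); m[:, :330]=0; m[:90]=0; m[240:]=0; m[:,500:]=0
cs,_=cv2.findContours(m,cv2.RETR_EXTERNAL,cv2.CHAIN_APPROX_NONE); k=max(cs,key=lambda c:len(c)); print(len(k),cv2.boundingRect(k))
hull=cv2.convexHull(k)[:,0]; e=cv2.fitEllipse(hull.astype(np.float32)); print('ellipse',e)
P=plane(K,T,hull,75)[:,:2].astype(np.float32); print('rim',cv2.minEnclosingCircle(P), 'ctr',plane(K,T,[e[0]],75))
# lid arc
g=cv2.inRange(h,*HSV['green']); g[250:]=0
cs,_=cv2.findContours(g,cv2.RETR_EXTERNAL,cv2.CHAIN_APPROX_NONE); k=max(cs,key=cv2.contourArea)[:,0]
k=k[(k[:,1]<235)]; k=k[[ (k[k[:,0]==u][:,1].min()==v) for u,v in k]]
# left/right extremes too
import plan
p=np.array([518.7,180.5,148.0])
from scipy.optimize import least_squares
for z in(134,137,140):
    Q=plane(K,T,k,z)[:,:2]
    A=np.c_[2*Q,np.ones(len(Q))]; x=np.linalg.lstsq(A,(Q**2).sum(1),rcond=None)[0]; c=x[:2]; r=np.sqrt(x[2]+c@c); print(z,'lid c',c.round(1),'r',r.round(1),'minus tcp',(c-p[:2]).round(1))
E
```

```text
[(340, np.uint8(173), np.uint8(181)), (342, np.uint8(173), np.uint8(178)), (344, np.uint8(173), np.uint8(187)), (346, np.uint8(158), np.uint8(179)), (348, np.uint8(18), np.uint8(130)), (350, np.uint8(18), np.uint8(129)), (352, np.uint8(18), np.uint8(131)), (354, np.uint8(21), np.uint8(133)), (356, np.uint8(16), np.uint8(131)), (358, np.uint8(19), np.uint8(133)), (360, np.uint8(21), np.uint8(131)), (362, np.uint8(19), np.uint8(131)), (364, np.uint8(19), np.uint8(134)), (366, np.uint8(19), np.uint8(137)), (368, np.uint8(17), np.uint8(136)), (370, np.uint8(18), np.uint8(138)), (372, np.uint8(21), np.uint8(144)), (374, np.uint8(13), np.uint8(227)), (376, np.uint8(15), np.uint8(214)), (378, np.uint8(16), np.uint8(193)), (380, np.uint8(24), np.uint8(117)), (382, np.uint8(55), np.uint8(46))]
[(340, np.uint8(174), np.uint8(185)), (342, np.uint8(165), np.uint8(175)), (344, np.uint8(20), np.uint8(88)), (346, np.uint8(19), np.uint8(92)), (348, np.uint8(21), np.uint8(99)), (350, np.uint8(18), np.uint8(100)), (352, np.uint8(17), np.uint8(104)), (354, np.uint8(19), np.uint8(109)), (356, np.uint8(1
[... 184 characters left out ...]
np.uint8(45)), (368, np.uint8(64), np.uint8(52)), (370, np.uint8(70), np.uint8(98)), (372, np.uint8(68), np.uint8(98)), (374, np.uint8(69), np.uint8(96)), (376, np.uint8(66), np.uint8(96)), (378, np.uint8(68), np.uint8(97)), (380, np.uint8(68), np.uint8(97)), (382, np.uint8(66), np.uint8(96))]
357 (359, 102, 128, 126)
ellipse ((422.5487976074219, 164.2181854248047), (120.20539093017578, 132.56314086914062), 49.94339370727539)
rim ((603.4424438476562, 203.6324462890625), 37.670196533203125) ctr [[603.54097314 205.34715302  75.        ]]
134 lid c [519.4 177.7] r 42.9 minus tcp [ 0.7 -2.8]
137 lid c [519.5 179.1] r 42.1 minus tcp [ 0.8 -1.4]
140 lid c [519.6 180.4] r 41.3 minus tcp [ 0.9 -0.1]
```

```bash
python3 - <<'E'
from h import *
im,K,T=load('w17')
h=cv2.cvtColor(im,cv2.COLOR_RGB2HSV)
m=cv2.inRange(h,(0,0,150),(180,50,255)); m[:, :330]=0; m[:90]=0; m[240:]=0; m[:,500:]=0
cs,_=cv2.findContours(m,cv2.RETR_EXTERNAL,cv2.CHAIN_APPROX_NONE); k=max(cs,key=lambda c:len(c))
Q=plane(K,T,cv2.convexHull(k)[:,0],75)[:,:2]
A=np.c_[2*Q,np.ones(len(Q))]; x=np.linalg.lstsq(A,(Q**2).sum(1),rcond=None)[0]; c=x[:2];print(c,np.sqrt(x[2]+c@c))
E
python3 plan.py 602.8 206.3 135 85.65
```

```text
[603.38360646 203.57107703] 37.421618186245325
at [518.4 180.4 147.8] t 23.3 gap 17.7 F [-0.1 -0.5 -1.1] n 2
-0.004 0.002 -0 1.61 4.11 0.6
-0.004 0.002 -0 1.61 4.11 0.62
```

Request:
move_arm(increments="-0.004 0 0 1.6 4 0.3 1; -0.004 0 0 1.4 3.6 0.3 1; 0 0 0 0 0 0 1; 0 0 0 0 0 0 1")

```text
time_s: 23.7
tcp_pos: [589.8, 204.4, 132.4]
orientation: [-0.002, 0.733, 0.68, -0.008]
wrist_force: [0.2, -0.6, -0.7]
finger_gap: 17.5
```

```bash
python3 - <<'E'
from h import *
for n in('wrist','side','scene'): grab(n,n[0]+'18')
im,K,T=load('s18'); c=im[120:260,200:380]; cv2.imwrite('pics/s18z.png',cv2.resize(c,None,fx=4,fy=4,interpolation=cv2.INTER_CUBIC)[:,:,::-1])
E
python3 plan.py 602.7 205.9 100 85.65
```

```text
at [589.8 204.2 133.6] t 23.9 gap 17.3 F [ 0.2 -0.3 -0.7] n 1
-0.012 0.009 0.001 0.29 1.31 3.35
```

View pics/w18.png

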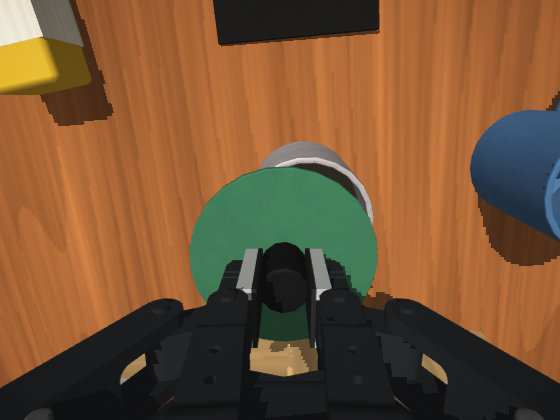

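View pics/s18z.png

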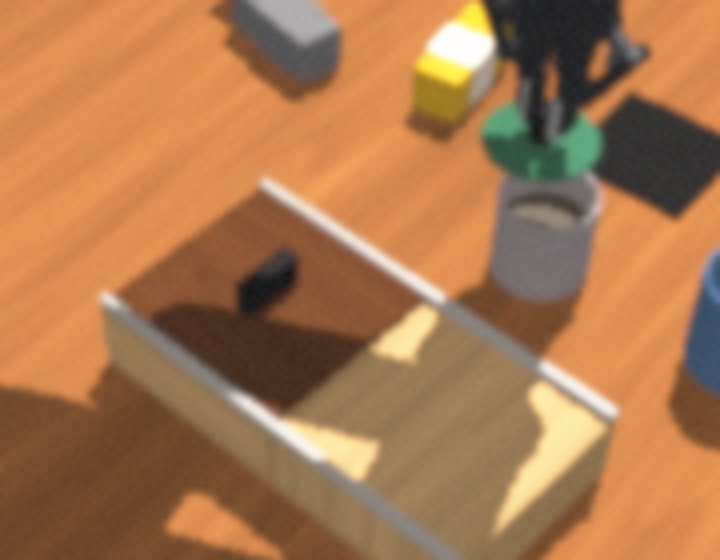

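The lid is above the tin and about 13 mm short in x; the rim's arc shows at (340,170).

Request:
move_arm(increments="-0.012 0.008 0 0.3 1.3 0.6 1; 0 0 0 0 0 0.6 1; 0 0 0 0 0 0 1; 0 0 0 0 0 0 1")

```text
time_s: 24.25
tcp_pos: [603.3, 206.2, 122.7]
orientation: [0.001, 0.733, 0.68, 0.002]
wrist_force: [0.3, -0.5, -0.8]
finger_gap: 17.7
```

```bash
python3 plan.py 602.7 205.9 100 85.65; python3 -c "
from h import *
grab('wrist','w19')"
```

```text
at [603.3 206.2 122.7] t 24.2 gap 17.7 F [ 0.3 -0.5 -0.8] n 1
0.004 -0.001 0.001 -0.04 -0.07 2.27
```

View pics/w19.png

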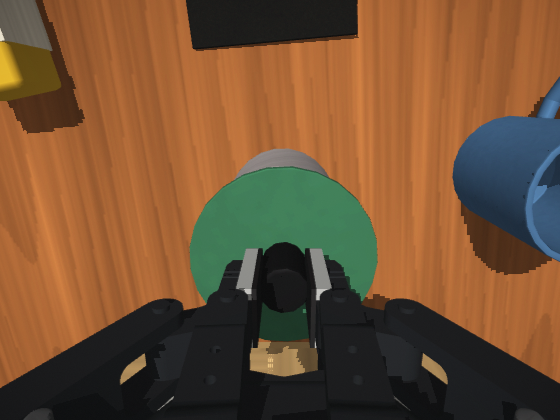

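Well aligned. I'll lower in small steps.

Request:
move_arm(increments="0 0 0 0 0 1 1; 0 0 0 0 0 0.8 1; 0 0 0 0 0 0.3 1; 0 0 0 0 0 0 1")

```text
time_s: 24.7
tcp_pos: [602.9, 206.1, 99.6]
orientation: [0.001, 0.733, 0.68, 0.002]
wrist_force: [0.3, -0.4, -1.4]
finger_gap: 17.3
```

```bash
python3 plan.py 602.7 205.9 90 85.65
```

```text
at [602.9 206.1  99.6] t 24.7 gap 17.3 F [ 0.3 -0.4 -1.4] n 1
0.004 -0.001 0.001 -0.03 -0.02 0.96
```

Request:
move_arm(increments="0 0 0 0 0 0.5 1; 0 0 0 0 0 0.3 1; 0 0 0 0 0 0 1")

```text
time_s: 25.0
tcp_pos: [602.8, 206.1, 90.7]
orientation: [0.001, 0.733, 0.68, 0.001]
wrist_force: [1.0, 0.5, -0.7]
finger_gap: 17.1
```

Request:
move_arm(increments="0 0 0 0 0 0.3 1; 0 0 0 0 0 0.2 1; 0 0 0 0 0 0 1")

```text
time_s: 25.3
tcp_pos: [604.6, 206.7, 90.5]
orientation: [0.002, 0.733, 0.68, 0.003]
wrist_force: [-0.4, -0.4, -1.4]
finger_gap: 17.7
```

Request:
move_arm(increments="0 0 0 -0.1 -0.1 0.6 1; 0 0 0 0 0 0.2 1; 0 0 0 0 0 0 1")

```text
time_s: 25.6
tcp_pos: [605.9, 207.0, 90.1]
orientation: [0.003, 0.733, 0.68, 0.006]
wrist_force: [-1.8, 0.4, -1.6]
finger_gap: 17.6
```

```bash
python3 - <<'E'
from h import *
grab('wrist','w20');grab('scene','c20');grab('side','s20')
im,K,T=load('c20'); a=cv2.resize(im[110:230,270:410],None,fx=4,fy=4,interpolation=cv2.INTER_CUBIC)
cv2.imwrite('pics/c20z.png',a[:,:,::-1])
im,K,T=load('s20'); a=cv2.resize(im[110:230,220:360],None,fx=4,fy=4,interpolation=cv2.INTER_CUBIC)
cv2.imwrite('pics/s20z.png',a[:,:,::-1])
from plan import *
s,p,r=cur();print(s['wrist_force'],s['ft_torque'],p,s['qvel'].round(3))
E
```

```text
[-3.56770641 -1.63130727  5.02469985] [-0.25128466  0.62028033 -0.00156848] [606.0158057  207.04566307  89.83320263] [ 0.002  0.002 -0.002  0.     0.002 -0.001]
```

View pics/w20.png

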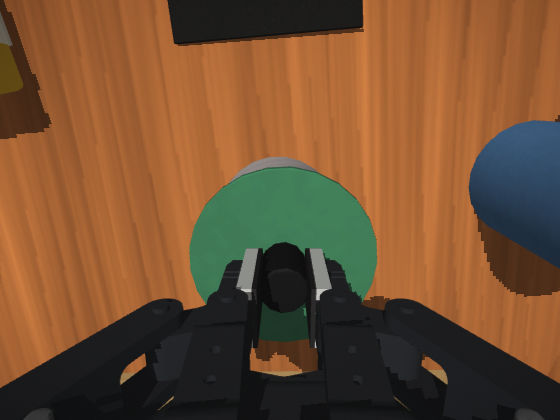

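View pics/c20z.png

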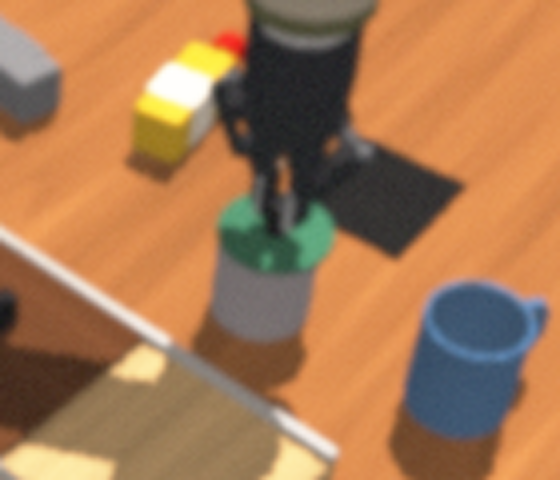

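View pics/s20z.png

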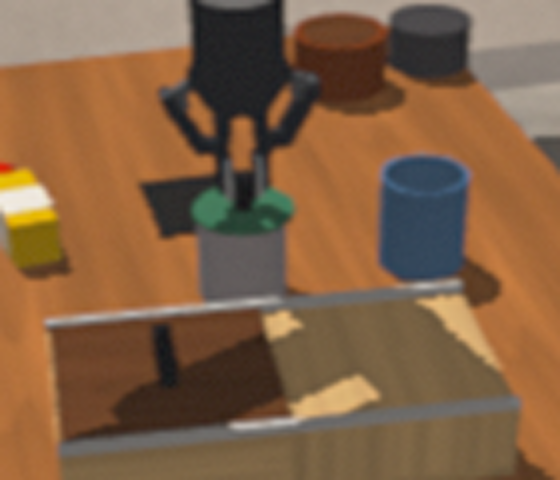

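Light contact (5 N up), and the lid looks flush on the tin in both fixed views. I'll release.

Request:
move_arm(increments="0 0 0 0 0 0 0.3; 0 0 0 0 0 0 0; 0 0 0 0 0 0 -0.2; 0 0 0 0 0 -2 -0.2; 0 0 0 0 0 -4 -0.2")

```text
time_s: 26.25
tcp_pos: [601.0, 205.6, 141.8]
orientation: [0.0, 0.733, 0.68, 0.001]
wrist_force: [0.2, 0.1, -0.3]
finger_gap: 51.6
```

Request:
move_arm(increments="0 0 0 -1 0 -3 -0.2; 0 0 0 -1 0 0 -0.2; 0 0 0 0 0 0 -0.2")

```text
time_s: 26.55
tcp_pos: [602.6, 186.1, 178.7]
orientation: [0.002, 0.733, 0.68, 0.005]
wrist_force: [-0.6, -0.1, -0.6]
finger_gap: 51.3
```

```bash
cat > lid.py <<'E'
from h import *
import sys
f=sys.argv[1]; z=float(sys.argv[2])
grab('wrist',f); im,K,T=load(f)
k=max(blobs(im,'green',500),key=cv2.contourArea); hull=cv2.convexHull(k)[:,0]
def fit(Q):
    A=np.c_[2*Q,np.ones(len(Q))]; x=np.linalg.lstsq(A,(Q**2).sum(1),rcond=None)[0]; c=x[:2]; return c.round(1),np.sqrt(x[2]+c@c).round(1)
for zz in(z-4,z,z+4): print(zz,fit(plane(K,T,hull,zz)[:,:2]))
E
python3 lid.py w21 79; python3 plan.py 602.7 205.9 150 85.65; python3 -c "
from h import *
grab('side','s21')
im,K,T=load('s21'); a=cv2.resize(im[110:230,220:360],None,fx=4,fy=4,interpolation=cv2.INTER_CUBIC)
cv2.imwrite('pics/s21z.png',a[:,:,::-1])"
```

```text
75.0 (array([606.9, 204.2]), np.float64(43.0))
79.0 (array([606.9, 205. ]), np.float64(42.3))
83.0 (array([606.9, 205.8]), np.float64(41.6))
at [602.8 186.7 179. ] t 26.6 gap 51.4 F [1.3 0.1 1.8] n 1
0.011 -0.005 0.002 1.9 -0.19 2.91
```

View pics/w21.png

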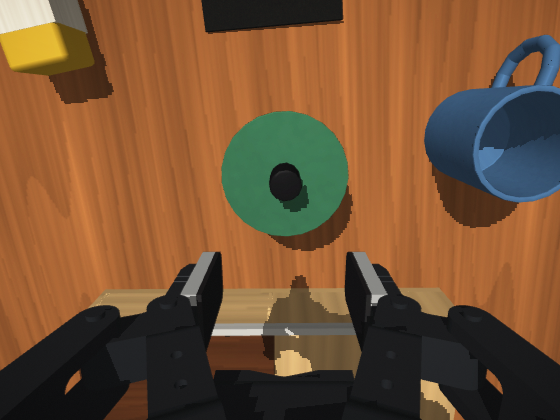

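View pics/s21z.png

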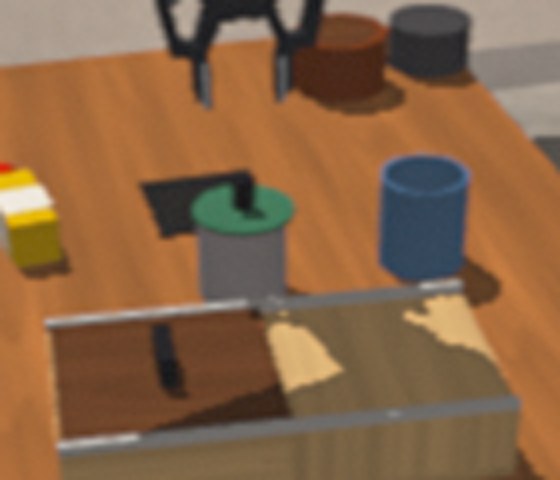

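```bash
python3 - <<'E'
from h import *
im,K,T=load('w21')
a=cv2.resize(im[90:260,200:380],None,fx=4,fy=4,interpolation=cv2.INTER_CUBIC); cv2.imwrite('pics/w21z.png',a[:,:,::-1])
k=max(blobs(im,'green',500),key=cv2.contourArea); hull=cv2.convexHull(k)[:,0]
print(cv2.fitEllipse(hull.astype(np.float32)))
# predicted ellipse for level disc at z=79 and tilted by 0.09 about x or y
c=np.array([606.9,205.0,79]); t=np.linspace(0,2*np.pi,80)
for z,tx,ty in((79,0,0),(82,.09,0),(82,-.09,0),(82,0,.09),(82,0,-.09)):
    P=np.c_[43*np.cos(t),43*np.sin(t),0*t]; P[:,2]=tx*P[:,0]+ty*P[:,1]; 
    q=proj(K,T,P+[c[0],c[1],z]); print(tx,ty,cv2.fitEllipse(q.astype(np.float32)), 'knob top',proj(K,T,[c[0]-28*tx,c[1]-28*ty,z+28]).round(1))
E
```

```text
((284.3177795410156, 173.21607971191406), (124.27149200439453, 125.8642578125), 89.97636413574219)
0 0 ((284.3232421875, 173.1092987060547), (126.23124694824219, 128.2561492919922), 84.83214569091797) knob top [[285.1 185.3]]
0.09 0 ((285.375244140625, 173.87501525878906), (127.21665954589844, 130.2672576904297), 108.7602767944336) knob top [[280.9 186.7]]
-0.09 0 ((283.3916931152344, 174.01998901367188), (127.1693344116211, 130.320556640625), 62.04353332519531) knob top [[289.4 186.1]]
0 0.09 ((284.31439208984375, 173.0227508544922), (125.52923583984375, 129.89065551757812), 85.38980102539062) knob top [[285.5 190.6]]
0 -0.09 ((284.4522399902344, 174.8695526123047), (129.6921844482422, 129.83570861816406), 10.408843994140625) knob top [[284.8 182.2]]
```

View pics/w21z.png

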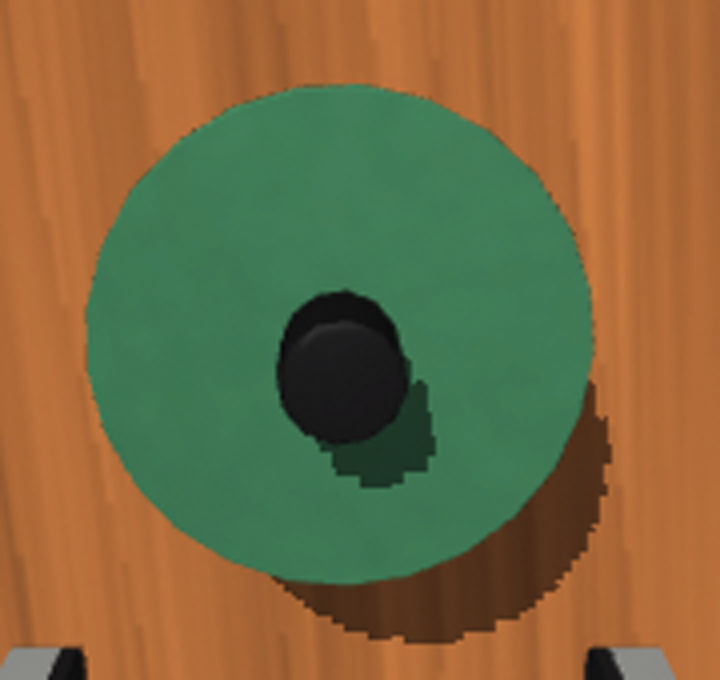

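The knob top at (285.5,185.5) matches a level, seated lid (285.1,185.3 predicted), and the disc is at the right height. Now the bottle and mat.

```bash
python3 plan.py 480 300 230 85.65
```

```text
at [602.4 187.  178.2] t 26.6 gap 51.0 F [ 0.3 -0.6 -0.6] n 4
0.002 -0.001 0.001 2.6 -3.25 -1.31
0.002 -0.001 0.001 2.6 -3.25 -1.31
0.002 -0.001 0.001 2.59 -3.26 -1.3
0.002 -0.001 0.001 2.59 -3.26 -1.3
```

Request:
move_arm(increments="0 0 0 1.5 -3 -2 -1; 0 0 0 2.6 -3.2 -1.3 -1; 0 0 0 2.6 -3.2 -1.3 -1; 0 0 0 2.5 -2.5 -1.2 -1; 0 0 0 0 0 0 -1")

```text
time_s: 27.15
tcp_pos: [483.1, 289.8, 227.3]
orientation: [-0.002, 0.734, 0.679, -0.002]
wrist_force: [0.5, 0.3, 0.6]
finger_gap: 85.8
```

```bash
python3 - <<'E'
from h import *
grab('wrist','w22'); grab('scene','c22'); grab('side','s22')
import plan
s,p,r=plan.cur(); print(p,s['joint_pos'].round(2))
E
```

```text
[485.02499196 286.18015168 225.31881154] [0.44 0.04 1.59 0.   1.51 0.52]
```

View pics/w22.png

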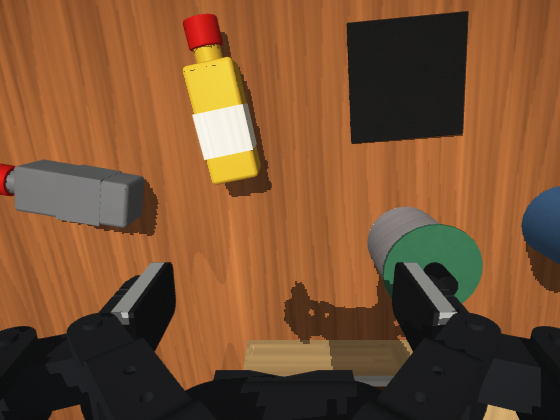

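View pics/c22.png

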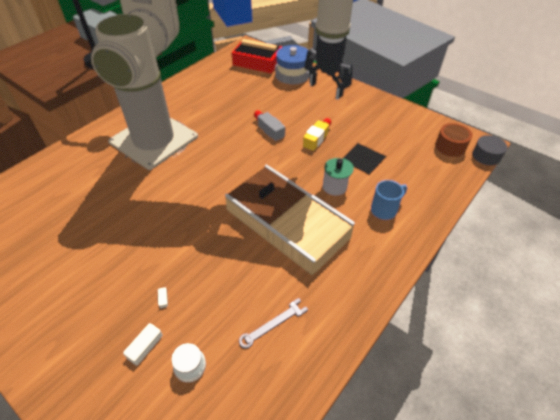

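The bottle's body runs from the cap (203,30) to its base at (236,180). The mat's corners are (347,22), (468,12), (462,135) and (352,143), and the lidded tin is at (430,260).

```bash
python3 - <<'E'
from h import *
im,K,T=load('w22')
M=plane(K,T,[(347,22),(468,12),(462,135),(352,143)],3)[:,:2]; print('mat',M.round(),M.mean(0).round(1))
h=cv2.cvtColor(im,cv2.COLOR_RGB2HSV)
m=cv2.inRange(h,(20,120,60),(36,255,255))|cv2.inRange(h,(0,0,120),(180,60,255)); m[:,:150]=0;m[:,300:]=0;m[200:]=0
cs,_=cv2.findContours(m,cv2.RETR_EXTERNAL,cv2.CHAIN_APPROX_NONE); k=np.vstack([c for c in cs if cv2.contourArea(c)>100])[:,0]
k=k[k[:,1]>66]
for z in(44,): 
    P=plane(K,T,k,z)[:,:2].astype(np.float32); print('body',cv2.minAreaRect(P))
print(plane(K,T,[(184,67),(231,57),(259,176),(212,183)],44)[:,:2].round(1))
c=plane(K,T,[(202,31)],22)[0]; print('cap',c.round(1))
print('cam',T[:3,3].round())
a=cv2.resize(im[0:210,130:300],None,fx=3.5,fy=3.5,interpolation=cv2.INTER_CUBIC)[:600]; cv2.imwrite('pics/w22z.png',a[:,:,::-1])
E
```

```text
mat [[551. 421.]
 [661. 421.]
 [661. 311.]
 [553. 311.]] [606.6 366. ]
body ((434.5144958496094, 341.9747314453125), (47.87679672241211, 102.41218566894531), 7.276801586151123)
[[408.  390.2]
 [448.  394.9]
 [461.6 293.2]
 [418.5 290. ]]
cap [422.5 420.4  22. ]
cam [490. 358. 370.]
```

View pics/w22z.png

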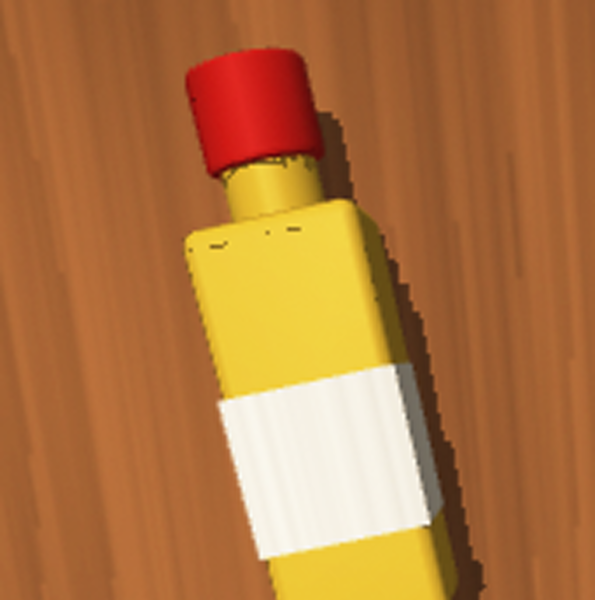

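```bash
python3 - <<'E'
from h import *
im,K,T=load('w22')
P=plane(K,T,[(184.5,69),(231.4,58),(192.3,115),(243.5,103.5),(205,159.4),(253,149.5),(212,183),(257,177)],44)[:,:2]; print(P.round(1))
print('mids',((P[0::2]+P[1::2])/2).round(1))
a,b=P[0],P[4];print('left dir',np.degrees(np.arctan2(*(a-b)[::-1])));a,b=P[1],P[5];print('right dir',np.degrees(np.arctan2(*(a-b)[::-1])))
E
```

```text
[[408.1 388.6]
 [448.3 394.1]
 [409.3 351. ]
 [454.4 357.1]
 [415.  311.9]
 [458.6 317.4]
 [418.5 290. ]
 [459.8 292.4]]
mids [[428.2 391.4]
 [431.8 354.1]
 [436.8 314.7]
 [439.1 291.2]]
left dir 95.11410810659874
right dir 97.68878981919116
```

```bash
cat > tilt.py <<'E'
import sys
from plan import *
def tl(yaw,th): return down(yaw)*R.from_euler('y',th,degrees=True)
a=[float(v) for v in sys.argv[1:]]
Rt=tl(a[3],a[4]); print('q',sensors.state()['joint_pos'].round(2))
s,p0,r0=cur(); print('tool z',r0.apply([0,0,1]).round(3),'y',r0.apply([0,1,0]).round(3))
plan(a[:3],0,Rt=Rt,vmax=a[5] if len(a)>5 else 48.)
E
python3 tilt.py 427 392 130 97 -30
```

```text
q [0.44 0.04 1.59 0.   1.51 0.52]
tool z [-0.006 -0.003 -1.   ] y [ 0.997 -0.08  -0.006]
at [485.  286.2 225.3] t 27.3 gap 85.6 F [ 0.5 -0.2 -0.4] n 4
-0.015 -0.13 -0.049 2.53 -1.64 2.38
-0.015 -0.13 -0.049 2.89 -1.54 2.01
-0.015 -0.13 -0.049 3.2 -1.42 1.59
-0.015 -0.13 -0.049 3.44 -1.28 1.14
```

Request:
move_arm(increments="-0.015 -0.13 -0.05 2.5 -1.6 2 -1; -0.015 -0.13 -0.05 2.9 -1.5 1.6 -1; -0.015 -0.13 -0.05 3.2 -1.4 1.2 -1; -0.015 -0.13 -0.05 3.4 -1.3 1.1 -1; 0 0 0 0 0 0 -1")

```text
time_s: 27.8
tcp_pos: [435.0, 383.9, 128.9]
orientation: [0.204, 0.639, 0.718, -0.184]
wrist_force: [-1.0, -1.4, -3.1]
finger_gap: 85.8
```

```bash
python3 tilt.py 427 392 113 97 -30; python3 -c "
from h import *
grab('wrist','w23')"
```

```text
q [ 0.87  0.53  1.29 -0.39  1.71  0.78]
tool z [ 0.057 -0.525 -0.849] y [ 0.993  0.115 -0.004]
at [435.  383.9 128.9] t 27.8 gap 85.8 F [-1.  -1.4 -3.1] n 1
-0.007 0.033 -0.004 1.61 -0.7 0.88
```

View pics/w23.png

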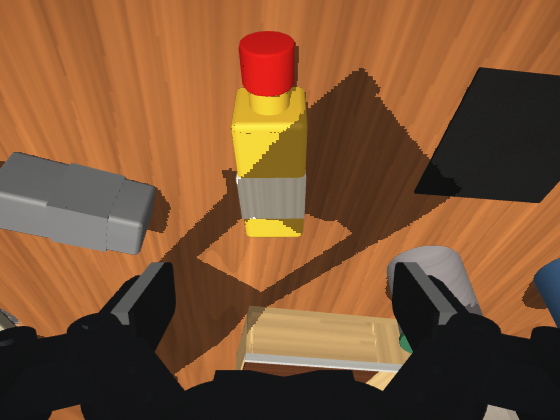

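The bottle runs straight down the image at u≈270, a little left of the jaws' centre at 283. Approaching.

Request:
move_arm(increments="-0.007 0.033 0 1.6 -0.7 1 -1; 0 0 0 0 0 3 -1; 0 0 0 0 0 4 -1; 0 0 0 0 0 2 -1; 0 0 0 0 0 0 -1")

```text
time_s: 28.35
tcp_pos: [444.8, 343.1, 40.1]
orientation: [0.192, 0.649, 0.718, -0.161]
wrist_force: [0.3, -0.2, 0.5]
finger_gap: 85.3
```

```bash
python3 tilt.py 434 333 10 97 -30; python3 -c "
from h import *
grab('wrist','w24')"
```

```text
q [ 0.81  0.52  1.46 -0.39  1.5   0.81]
tool z [ 0.066 -0.48  -0.875] y [0.994 0.105 0.017]
at [444.8 343.1  40.1] t 28.4 gap 85.3 F [ 0.3 -0.2  0.5] n 1
0.007 -0.018 -0.023 0.67 -1.23 3.05
```

View pics/w24.png

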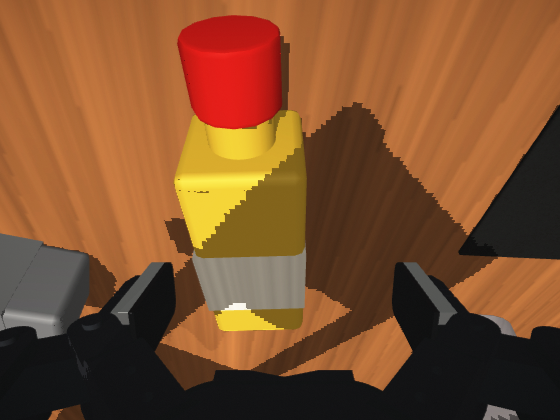

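Request:
move_arm(increments="0 -0.018 -0.02 0.7 -1.3 0.4 -1; 0 0 0 0 0 1 -1; 0 0 0 0 0 0.8 -1; 0 0 0 0 0 0 -1")

```text
time_s: 28.8
tcp_pos: [436.4, 340.7, 23.6]
orientation: [0.197, 0.642, 0.723, -0.163]
wrist_force: [-0.5, -0.4, -0.1]
finger_gap: 85.3
```

```bash
python3 tilt.py 434 333 10 97 -30; python3 -c "
from h import *
grab('wrist','w25')"
```

```text
q [ 0.83  0.53  1.49 -0.4   1.47  0.82]
tool z [ 0.075 -0.489 -0.869] y [0.992 0.122 0.017]
at [436.4 340.7  23.6] t 28.8 gap 85.3 F [-0.5 -0.4 -0.1] n 1
0.014 -0.007 -0.009 0.03 -0.35 1.54
```

View pics/w25.png

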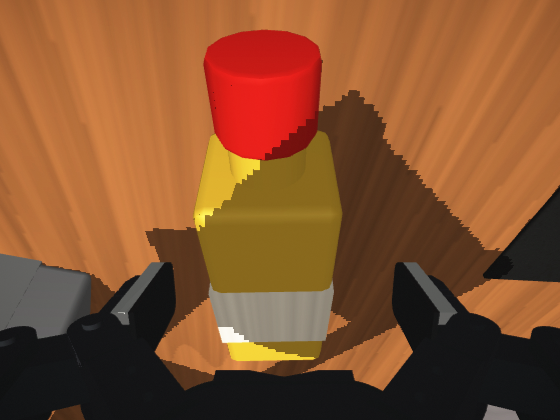

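Request:
move_arm(increments="0.012 0 0 0 -0.4 0.8 -1; 0 0 0 0 -0.1 0.7 -1; 0 0 0 0 0 0 0; 0 0 0 0 0 0 0.5; 0 0 0 0 0 0 0.8", newtons=80)

```text
time_s: 29.35
tcp_pos: [432.7, 333.2, 10.4]
orientation: [0.193, 0.644, 0.722, -0.167]
wrist_force: [-2.1, 2.8, 6.0]
finger_gap: 44.3
```

Request:
move_arm(increments="0 0 0 0 0 0 1; 0 0 0 0 0 0 1")

```text
time_s: 29.55
tcp_pos: [432.9, 333.7, 10.7]
orientation: [0.193, 0.644, 0.722, -0.167]
wrist_force: [0.0, -0.5, -2.6]
finger_gap: 43.2
```

```bash
python3 tilt.py 440 345 120 97 -30
```

```text
q [ 0.82  0.54  1.51 -0.39  1.45  0.82]
tool z [ 0.063 -0.488 -0.87 ] y [0.993 0.116 0.007]
at [432.9 333.7  10.7] t 29.6 gap 43.2 F [ 0.  -0.5 -2.6] n 3
0.001 -0.003 -0.003 -1.49 0.3 -3.34
0.001 -0.003 -0.003 -1.5 0.3 -3.34
0.001 -0.003 -0.003 -1.51 0.29 -3.33
```

Request:
move_arm(increments="0 0 0 -1 0.2 -2.2 1; 0 0 0 -1.5 0.3 -3.3 1; 0 0 0 -1.5 0.3 -3.3 1; 0 0 0 -1.5 0.3 -3.3 1; 0 0 0 -1.2 0.3 -3 1")

```text
time_s: 30.05
tcp_pos: [440.0, 347.6, 172.1]
orientation: [0.191, 0.642, 0.722, -0.175]
wrist_force: [-0.0, 0.3, -1.9]
finger_gap: 42.8
```

```bash
python3 tilt.py 500 310 220 31 60; python3 -c "
from h import *
grab('wrist','w26')"
```

```text
q [ 0.82  0.4   1.37 -0.39  1.72  0.72]
tool z [ 0.052 -0.498 -0.866] y [ 0.993  0.116 -0.006]
at [440.  347.6 172.1] t 30.1 gap 42.8 F [-0.   0.3 -1.9] n 13
-0.026 0.107 0.094 -0.48 0.42 -0.15
-0.026 0.107 0.094 -0.42 0.47 -0.19
-0.026 0.107 0.094 -0.35 0.51 -0.22
-0.026 0.107 0.094 -0.28 0.55 -0.24
-0.026 0.107 0.094 -0.2 0.57 -0.25
-0.026 0.107 0.094 -0.12 0.6 -0.25
-0.026 0.107 0.094 -0.04 0.61 -0.24
-0.026 0.107 0.094 0.05 0.62 -0.23
-0.026 0.107 0.094 0.13 0.61 -0.2
-0.026 0.107 0.094 0.2 0.6 -0.17
-0.026 0.107 0.094 0.27 0.58 -0.13
-0.026 0.107 0.094 0.34 0.56 -0.08
-0.026 0.107 0.094 0.4 0.53 -0.03
```

View pics/w26.png

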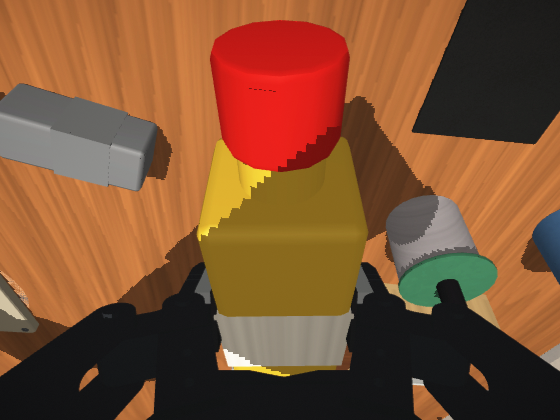

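The bottle is held square between the jaws. Turning it in the air.

Request:
move_arm(increments="-0.026 0.107 0.094 -0.5 0.4 -0.3 1; -0.026 0.107 0.094 -0.4 0.5 -0.3 1; -0.026 0.107 0.094 -0.3 0.5 -0.3 1; -0.026 0.107 0.094 -0.3 0.5 -0.3 1; -0.026 0.107 0.094 -0.2 0.6 -0.3 1")

```text
time_s: 30.6
tcp_pos: [465.5, 340.3, 199.9]
orientation: [0.067, 0.802, 0.585, 0.105]
wrist_force: [-0.1, -0.9, -1.3]
finger_gap: 43.1
```

```bash
python3 tilt.py 500 310 220 31 60
```

```text
q [ 0.63 -0.11  1.81 -0.14  1.23  0.97]
tool z [ 0.246  0.015 -0.969] y [ 0.923 -0.307  0.23 ]
at [465.5 340.3 199.9] t 30.6 gap 43.1 F [-0.1 -0.9 -1.3] n 8
-0.025 0.104 0.092 -0.21 0.57 -0.14
-0.025 0.104 0.092 -0.14 0.59 -0.15
-0.025 0.104 0.092 -0.07 0.61 -0.14
-0.025 0.104 0.092 -0 0.61 -0.13
-0.025 0.104 0.092 0.07 0.61 -0.11
-0.025 0.104 0.092 0.13 0.61 -0.09
-0.025 0.104 0.092 0.2 0.59 -0.06
-0.025 0.104 0.092 0.25 0.57 -0.02
```

```bash
python3 tilt.py 580 345 220 31 60
```

```text
q [ 0.63 -0.11  1.81 -0.14  1.23  0.97]
tool z [ 0.246  0.015 -0.969] y [ 0.923 -0.307  0.23 ]
at [465.5 340.3 199.9] t 30.6 gap 43.1 F [-0.1 -0.9 -1.3] n 8
-0.025 0.104 0.092 0.5 1.36 0.11
-0.025 0.104 0.092 0.61 1.31 0.2
-0.025 0.104 0.092 0.7 1.24 0.3
-0.025 0.104 0.092 0.77 1.16 0.41
-0.025 0.104 0.092 0.83 1.08 0.52
-0.025 0.104 0.092 0.86 0.99 0.63
-0.025 0.104 0.092 0.88 0.89 0.74
-0.025 0.104 0.092 0.87 0.79 0.85
```

Request:
move_arm(increments="-0.025 0.104 0.092 0.5 1.4 0.1 1; -0.025 0.104 0.092 0.6 1.3 0.2 1; -0.025 0.104 0.092 0.7 1.2 0.3 1; -0.025 0.104 0.092 0.8 1.2 0.4 1; -0.025 0.104 0.092 0.8 1.1 0.5 1")

```text
time_s: 31.1
tcp_pos: [539.6, 340.1, 216.6]
orientation: [-0.065, 0.853, 0.367, 0.364]
wrist_force: [0.4, 0.8, -1.6]
finger_gap: 43.0
```

```bash
python3 tilt.py 580 345 200 31 60
```

```text
q [ 0.42 -0.4   2.18  0.2   0.62  1.06]
tool z [ 0.574  0.378 -0.726] y [ 0.674 -0.722  0.158]
at [539.6 340.1 216.6] t 31.1 gap 43.0 F [ 0.4  0.8 -1.6] n 3
-0.022 0.095 0.085 0.35 0.7 1.24
-0.022 0.095 0.085 0.29 0.65 1.28
-0.022 0.095 0.085 0.22 0.6 1.32
```

```bash
python3 tilt.py 616 372 130 31 60
```

```text
q [ 0.42 -0.4   2.18  0.2   0.62  1.06]
tool z [ 0.574  0.378 -0.726] y [ 0.674 -0.722  0.158]
at [539.6 340.1 216.6] t 31.1 gap 43.0 F [ 0.4  0.8 -1.6] n 3
-0.022 0.095 0.085 -0.13 0.49 3.96
-0.022 0.095 0.085 -0.47 0.43 3.94
-0.022 0.095 0.085 -0.8 0.4 3.89
```

Request:
move_arm(increments="-0.022 0.095 0.085 -0.1 0.5 3.5 1; -0.022 0.095 0.085 -0.4 0.4 3.5 1; -0.022 0.095 0.085 -0.7 0.4 3 1; 0 0 0 0 0 0 1")

```text
time_s: 31.5
tcp_pos: [576.5, 370.5, 170.7]
orientation: [-0.127, 0.839, 0.29, 0.443]
wrist_force: [-0.2, 0.8, -1.9]
finger_gap: 43.0
```

```bash
python3 tilt.py 616 372 80 31 60; python3 - <<'E'
from h import *
grab('wrist','w27');grab('side','s27');grab('scene','c27')
im,K,T=load('c27'); a=cv2.resize(im[40:230,240:440],None,fx=3,fy=3,interpolation=cv2.INTER_CUBIC)
cv2.imwrite('pics/c27z.png',a[:,:,::-1])
im,K,T=load('s27'); a=cv2.resize(im[60:230,180:380],None,fx=3,fy=3,interpolation=cv2.INTER_CUBIC)
cv2.imwrite('pics/s27z.png',a[:,:,::-1])
E
```

```text
q [ 0.41 -0.24  2.26  0.78  0.24  0.63]
tool z [ 0.668  0.471 -0.576] y [ 0.6   -0.799  0.043]
at [576.5 370.5 170.7] t 31.5 gap 43.0 F [-0.2  0.8 -1.9] n 3
-0.021 0.029 0.031 -1.87 0.62 2.64
-0.021 0.029 0.031 -1.93 0.62 2.6
-0.021 0.029 0.031 -1.98 0.63 2.56
```

View pics/c27z.png

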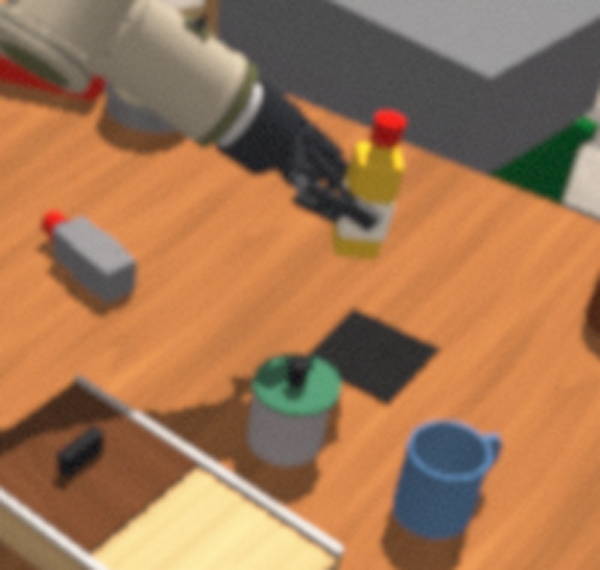

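View pics/s27z.png

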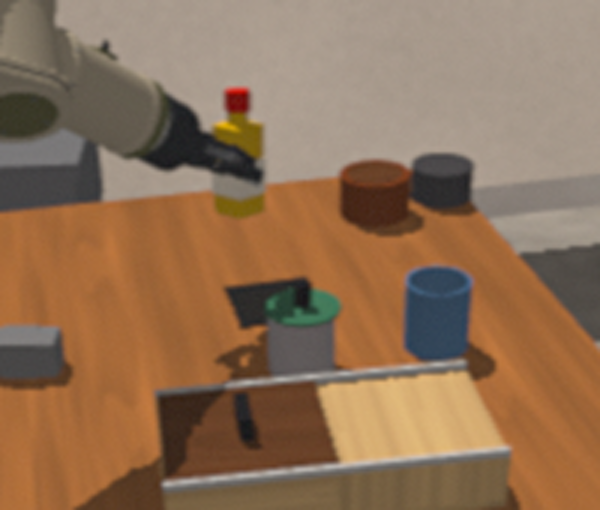

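View pics/w27.png

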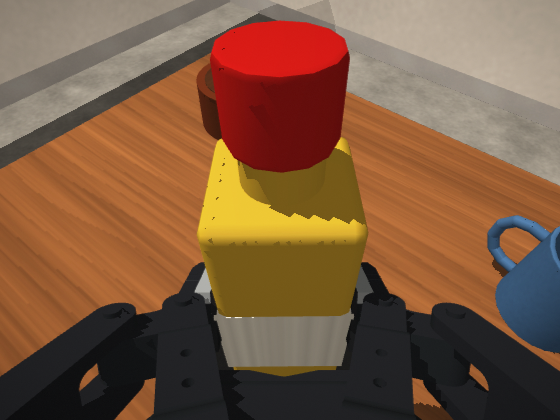

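The bottle is nearly upright in all three views. Joint 5 is close to zero, so I'll swing the heading to about 55° to keep clear of the singularity.

```bash
python3 tilt.py 590 370 170 55 60.5
```

```text
q [ 0.41 -0.24  2.26  0.76  0.24  0.64]
tool z [ 0.67   0.47  -0.575] y [ 0.601 -0.798  0.048]
at [577.6 370.5 173.4] t 31.6 gap 43.0 F [ 0.8  0.1 -1.5] n 3
0.097 0.035 -0.043 0.08 0.26 0.33
0.097 0.035 -0.043 0.06 0.29 0.31
0.097 0.035 -0.043 0.03 0.32 0.28
```

Request:
move_arm(increments="0.097 0.035 -0.043 0.1 0.3 0.3 1; 0.097 0.035 -0.043 0.1 0.3 0.3 1; 0.097 0.035 -0.043 0 0.3 0.3 1; 0 0 0 0 0 0 1")

```text
time_s: 32.05
tcp_pos: [582.9, 368.6, 167.1]
orientation: [-0.193, 0.798, 0.369, 0.435]
wrist_force: [0.7, -0.6, -2.1]
finger_gap: 43.3
```

```bash
python3 tilt.py 612.5 375.5 110 55 60.5
```

```text
q [ 0.22 -0.15  2.22  1.25  0.54 -0.03]
tool z [ 0.553  0.629 -0.547] y [ 0.756 -0.654  0.013]
at [582.9 368.6 167.1] t 32.0 gap 43.3 F [ 0.7 -0.6 -2.1] n 2
0.047 0.032 -0.021 -1.73 0.85 2.59
0.047 0.032 -0.021 -1.83 0.94 2.5
```

Request:
move_arm(increments="0.047 0.032 -0.02 -1.3 0.8 2 1; 0.047 0.032 -0.02 -1.4 0.8 2 1; 0 0 0 -0.5 0.2 0.8 1; 0 0 0 0 0 0 1")

```text
time_s: 32.45
tcp_pos: [615.3, 375.7, 118.0]
orientation: [-0.231, 0.769, 0.398, 0.444]
wrist_force: [-0.5, 0.1, -1.5]
finger_gap: 43.2
```

```bash
python3 tilt.py 612.5 375.5 75 55 60.5
```

```text
q [ 0.15  0.12  2.11  1.52  0.68 -0.41]
tool z [ 0.5    0.709 -0.498] y [ 0.817 -0.577 -0.002]
at [615.3 375.7 118. ] t 32.5 gap 43.2 F [-0.5  0.1 -1.5] n 1
0.003 0.006 -0.004 -3.82 -0.2 1.98
```

Request:
move_arm(increments="0 0.006 0 -2 -0.2 1 1; 0 0 0 -1.4 -0.1 0.8 1; 0 0 0 0 0 0 1")

```text
time_s: 32.75
tcp_pos: [611.5, 379.0, 82.8]
orientation: [-0.231, 0.768, 0.398, 0.445]
wrist_force: [0.3, -0.0, -3.0]
finger_gap: 42.9
```

```bash
python3 tilt.py 612.5 375.5 55 55 60.5; python3 - <<'E'
from h import *
grab('side','s28');grab('scene','c28')
im,K,T=load('c28'); a=cv2.resize(im[60:230,260:440],None,fx=3,fy=3,interpolation=cv2.INTER_CUBIC)
cv2.imwrite('pics/c28z.png',a[:,:,::-1])
im,K,T=load('s28'); b=cv2.resize(im[60:230,180:360],None,fx=3,fy=3,interpolation=cv2.INTER_CUBIC)
cv2.imwrite('pics/s28z.png',b[:,:,::-1])
E
```

```text
q [ 0.16  0.2   2.11  1.63  0.67 -0.54]
tool z [ 0.5    0.71  -0.497] y [ 0.817 -0.576 -0.001]
at [611.5 379.   82.8] t 32.8 gap 42.9 F [ 0.3 -0.  -3. ] n 1
0.003 0.005 -0.003 -2.52 0.29 1.18
```

View pics/c28z.png

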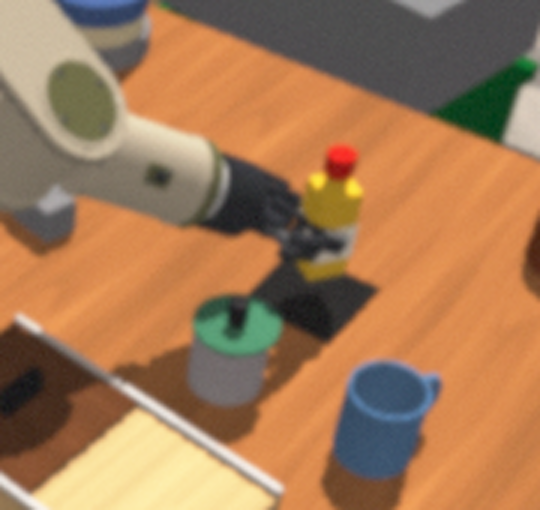

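View pics/s28z.png

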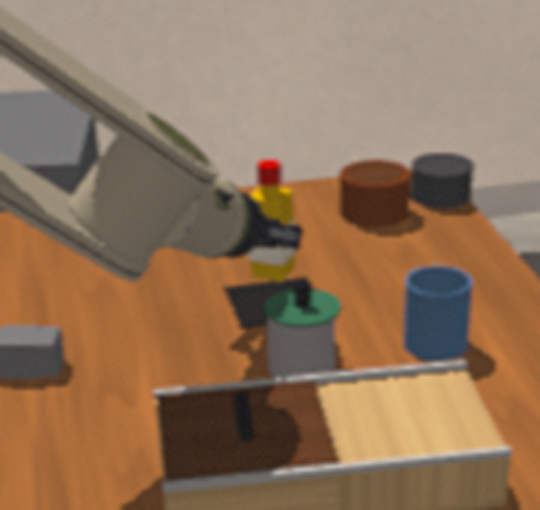

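Request:
move_arm(increments="0 0.005 0 -1.3 0.2 0.6 1; 0 0 0 -0.5 0 0.4 1; 0 0 0 0 0 0 1")

```text
time_s: 33.15
tcp_pos: [616.4, 379.9, 71.1]
orientation: [-0.232, 0.764, 0.399, 0.451]
wrist_force: [0.6, -0.4, -1.4]
finger_gap: 43.3
```

```bash
python3 tilt.py 612.5 375.5 50 55 60.5
```

```text
q [ 0.16  0.24  2.09  1.68  0.68 -0.62]
tool z [ 0.505  0.714 -0.486] y [ 0.818 -0.575  0.005]
at [616.4 379.9  71.1] t 33.1 gap 43.3 F [ 0.6 -0.4 -1.4] n 1
0.004 -0.007 0.004 -2.13 -0.08 0.51
```

Request:
move_arm(increments="0 -0.007 0 -1.2 0 0.3 1; 0 0 0 -0.6 0 0.2 1; 0 0 0 0 0 0 1")

```text
time_s: 33.45
tcp_pos: [614.9, 376.6, 54.4]
orientation: [-0.23, 0.765, 0.4, 0.449]
wrist_force: [0.3, -0.6, -0.9]
finger_gap: 43.5
```

```bash
python3 tilt.py 612.5 375.5 49 55 60.5
```

```text
q [ 0.15  0.28  2.09  1.71  0.69 -0.66]
tool z [ 0.504  0.711 -0.491] y [ 0.818 -0.575  0.007]
at [614.9 376.6  54.4] t 33.5 gap 43.5 F [ 0.3 -0.6 -0.9] n 1
0.005 -0.002 0.006 -0.58 -0.14 0.07
```

Request:
move_arm(increments="0.005 0 0 -0.4 0 0.1 1; 0 0 0 -0.3 0 0.1 1; 0 0 0 0 0 0 1")

```text
time_s: 33.75
tcp_pos: [613.8, 374.9, 46.5]
orientation: [-0.232, 0.765, 0.401, 0.448]
wrist_force: [-0.2, -0.7, -1.2]
finger_gap: 43.4
```

```bash
python3 tilt.py 612.5 375.5 45 55 60.5; python3 - <<'E'
from h import *
grab('scene','c29')
im,K,T=load('c29'); a=cv2.resize(im[60:230,260:440],None,fx=3,fy=3,interpolation=cv2.INTER_CUBIC)
cv2.imwrite('pics/c29z.png',a[:,:,::-1])
E
```

```text
q [ 0.14  0.3   2.09  1.72  0.7  -0.68]
tool z [ 0.499  0.714 -0.491] y [ 0.821 -0.571  0.004]
at [613.8 374.9  46.5] t 33.8 gap 43.4 F [-0.2 -0.7 -1.2] n 1
-0.001 -0.001 0.005 -0.14 -0.15 0.05
```

View pics/c29z.png

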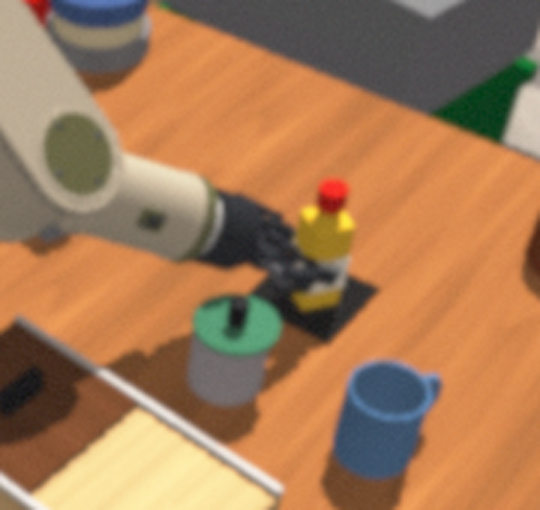

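Request:
move_arm(increments="0 0 0 -0.4 0 0.2 1; 0 0 0 0 0 0 1")

```text
time_s: 34.0
tcp_pos: [616.4, 376.2, 47.3]
orientation: [-0.233, 0.763, 0.4, 0.451]
wrist_force: [0.5, 0.0, -2.8]
finger_gap: 43.1
```

```bash
python3 tilt.py 612.5 375.5 45 55 60.5
```

```text
q [ 0.14  0.31  2.08  1.74  0.7  -0.7 ]
tool z [ 0.501  0.718 -0.484] y [ 0.821 -0.57   0.005]
at [616.4 376.2  47.3] t 34.0 gap 43.1 F [ 0.5  0.  -2.8] n 1
-0.001 -0.01 0.007 -0.33 -0.28 -0.13
```

Request:
move_arm(increments="0 -0.01 0 -0.5 -0.2 0 1; 0 0 0 -0.2 0 0 1; 0 0 0 0 0 0 1")

```text
time_s: 34.3
tcp_pos: [616.3, 375.7, 46.4]
orientation: [-0.232, 0.763, 0.401, 0.451]
wrist_force: [-0.5, 0.6, -1.2]
finger_gap: 43.2
```

```bash
python3 tilt.py 612.5 375.5 45 55 60.5; python3 - <<'E'
from h import *
grab('scene','c30');grab('side','s30')
im,K,T=load('c30'); a=cv2.resize(im[90:190,310:410],None,fx=5,fy=5,interpolation=cv2.INTER_CUBIC)
im,K,T=load('s30'); b=cv2.resize(im[90:190,220:320],None,fx=5,fy=5,interpolation=cv2.INTER_CUBIC)
cv2.imwrite('pics/c30z.png',cv2.resize(np.hstack([a,b]),(800,400))[:,:,::-1])
E
```

```text
q [ 0.14  0.31  2.08  1.74  0.7  -0.7 ]
tool z [ 0.502  0.716 -0.486] y [ 0.821 -0.57   0.009]
at [616.3 375.7  46.4] t 34.3 gap 43.2 F [-0.5  0.6 -1.2] n 1
0.001 -0.008 0.01 -0.23 -0.31 -0.14
```

View pics/c30z.png

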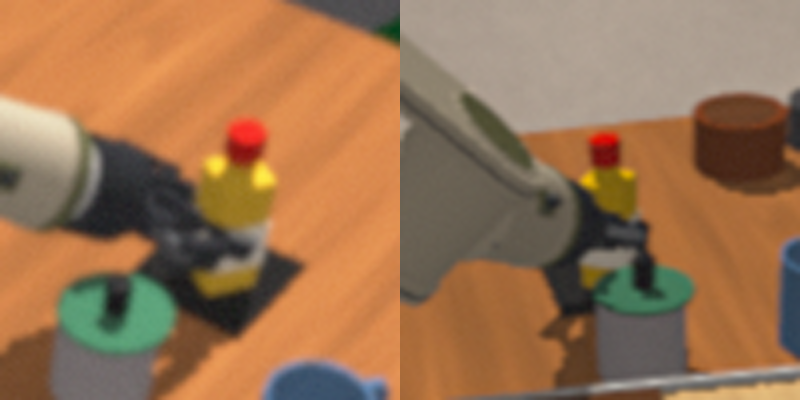

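```bash
python3 - <<'E'
from h import *
HSV['red2']=((0,170,90),(6,255,255))
rs=[]
for f,box in(('c30',(310,410,90,190)),('s30',(220,320,90,190))):
    im,K,T=load(f)
    k=[k for k in blobs(im,'red2',10) if box[0]<k[:,0,0].mean()<box[1] and box[2]<k[:,0,1].mean()<box[3]]
    k=max(k,key=cv2.contourArea); m=k[:,0].mean(0); print(f,m,cv2.boundingRect(k)); o,d=ray(K,T,m); rs.append((o,d[0]/np.linalg.norm(d[0])))
(o1,d1),(o2,d2)=rs
t=np.linalg.lstsq(np.c_[d1,-d2],o2-o1,rcond=None)[0]; p,q=o1+t[0]*d1,o2+t[1]*d2; print('cap centre',((p+q)/2).round(1),'miss',np.linalg.norm(p-q).round(1))
E
```

```text
c30 [370.93103448 124.44827586] (367, 120, 10, 11)
s30 [270.91666667 126.79166667] (267, 123, 8, 8)
cap centre [607.1 366.1 136. ] miss 1.2
```

Request:
move_arm(increments="0 -0.008 0.01 -0.7 -0.2 0.1 1; 0 0 0 0 0 0 1")

```text
time_s: 34.6
tcp_pos: [618.3, 375.8, 47.1]
orientation: [-0.233, 0.764, 0.397, 0.452]
wrist_force: [-0.9, -0.4, -2.6]
finger_gap: 43.1
```

```bash
python3 tilt.py 612.5 375.5 45 55 60.5
```

```text
q [ 0.14  0.31  2.08  1.74  0.7  -0.7 ]
tool z [ 0.506  0.715 -0.483] y [ 0.818 -0.576  0.003]
at [618.3 375.8  47.1] t 34.6 gap 43.1 F [-0.9 -0.4 -2.6] n 1
0.004 -0.011 0.001 -0.35 -0.46 -0.21
```

```bash
python3 - <<'E'
from h import *
print(sensors.state()['joint_torque'].round(1),sensors.state()['ft_torque'].round(2))
im=load('c30')[0]; im2=load('s30')[0]
cv2.imwrite('pics/full30.png',cv2.resize(np.hstack([im[40:320,60:460],im2[20:300,60:460]]),(800,280))[:,:,::-1])
E
```

```text
[  0.  -53.3 -37.2   3.9   4.9   0. ] [-0.59  0.44  0.07]
```

View pics/full30.png

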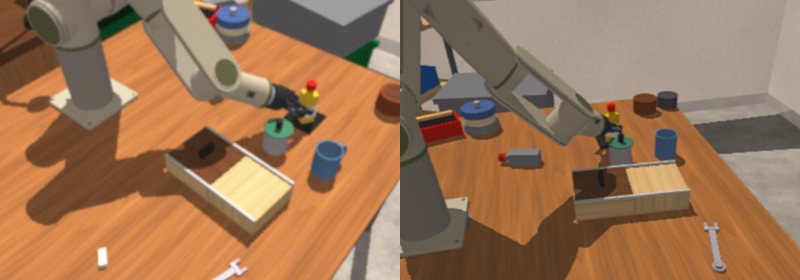

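The arm is clear of everything, and the cap centre triangulates to (607,366,136), so the bottle is on the mat. I'll release and back out along the tool axis.

Request:
move_arm(increments="0 0 0 0 0 0 0; 0 0 0 0 0 0 -0.2; 0 0 0 0 0 0 -0.6; 0 0 0 0 0 0 -1; 0 0 0 0 0 0 -1")

```text
time_s: 35.1
tcp_pos: [616.5, 375.1, 44.0]
orientation: [-0.233, 0.765, 0.397, 0.45]
wrist_force: [0.4, 0.6, -0.1]
finger_gap: 85.3
```

```bash
python3 tilt.py 560 305 110 55 60.5; python3 - <<'E'
from h import *
grab('wrist','w31');grab('scene','c31');grab('side','s31')
im,K,T=load('c31'); a=cv2.resize(im[90:190,310:410],None,fx=5,fy=5,interpolation=cv2.INTER_CUBIC)
im,K,T=load('s31'); b=cv2.resize(im[90:190,220:320],None,fx=5,fy=5,interpolation=cv2.INTER_CUBIC)
cv2.imwrite('pics/c31z.png',cv2.resize(np.hstack([a,b]),(800,400))[:,:,::-1])
E
```

```text
q [ 0.14  0.31  2.08  1.74  0.7  -0.7 ]
tool z [ 0.504  0.714 -0.487] y [ 0.817 -0.576  0.001]
at [616.5 375.1  44. ] t 35.1 gap 85.3 F [ 0.4  0.6 -0.1] n 3
0.001 -0.002 -0 0.46 -0.19 -3.69
0.001 -0.002 -0 0.46 -0.19 -3.69
0.001 -0.002 -0 0.45 -0.2 -3.69
```

View pics/c31z.png

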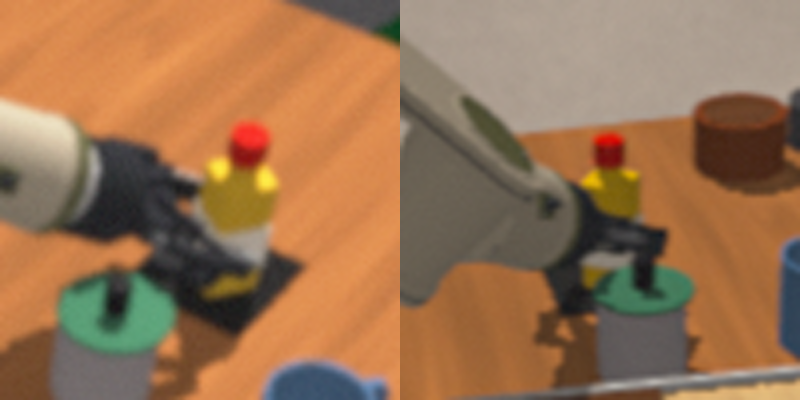

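View pics/w31.png

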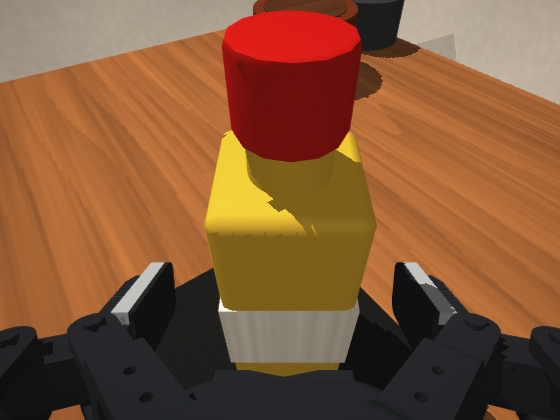

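The bottle stands free between the open jaws. Backing out.

Request:
move_arm(increments="0 0 0 0 0 -2 -1; 0 0 0 0 0 -3 -1; 0 0 0 0.2 0 -3.5 -1; 0 0 0 0.3 0 -3.5 -1; 0 0 0 0.5 0 -3 -1")

```text
time_s: 35.75
tcp_pos: [540.2, 271.4, 125.1]
orientation: [-0.234, 0.766, 0.398, 0.447]
wrist_force: [0.4, 0.2, 1.8]
finger_gap: 85.1
```

```bash
python3 tilt.py 450 230 260 55 30; python3 - <<'E'
from h import *
grab('wrist','w32')
E
```

```text
q [-0.11 -0.14  2.35  1.38  0.9  -0.44]
tool z [ 0.499  0.715 -0.49 ] y [ 0.82  -0.573 -0.002]
at [540.2 271.4 125.1] t 35.8 gap 85.1 F [0.4 0.2 1.8] n 4
-0.001 -0.134 -0 1.89 -1.26 -3.52
-0.001 -0.134 -0 1.41 -1.26 -3.74
-0.001 -0.134 -0 0.89 -1.26 -3.89
-0.001 -0.134 -0 0.37 -1.26 -3.98
```

View pics/w32.png

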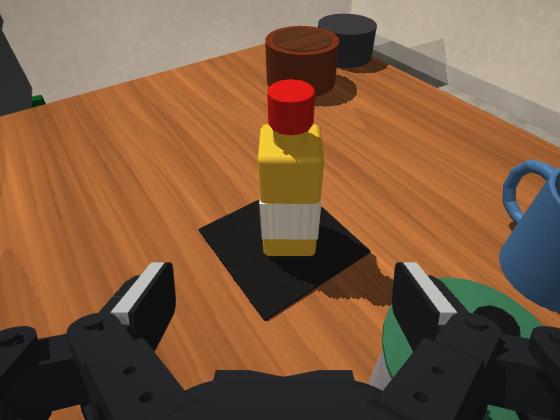

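The bottle stands upright on the mat. I'll move up and away from the tin, then do the final checks.

Request:
move_arm(increments="0 0 0 2 -1.2 -2 -1; 0 -0.1 0 2 -1.2 -3 -1; 0 -0.13 0 1.5 -1.2 -3 -1; 0 -0.13 0 1 -1.2 -3 -1; 0 -0.13 0 0.5 -1.2 -3 -1")

```text
time_s: 36.3
tcp_pos: [454.8, 246.2, 243.1]
orientation: [-0.152, 0.844, 0.438, 0.27]
wrist_force: [0.8, 2.3, -1.0]
finger_gap: 84.9
```

```bash
python3 tilt.py 430 100 300 60 0; python3 - <<'E'
from h import *
for a,n in(('w','wrist'),('c','scene'),('s','side')): grab(n,a+'33')
E
```

```text
q [ 0.04 -0.61  2.22  0.54  1.19  0.54]
tool z [ 0.323  0.494 -0.808] y [ 0.822 -0.569 -0.019]
at [454.8 246.2 243.1] t 36.3 gap 84.9 F [ 0.8  2.3 -1. ] n 5
0.001 -0.126 -0.017 -1.48 1.23 -2.52
0.001 -0.126 -0.017 -1.81 1.2 -2.32
0.001 -0.126 -0.017 -2.11 1.17 -2.07
0.001 -0.126 -0.017 -2.37 1.12 -1.79
0.001 -0.126 -0.017 -2.6 1.08 -1.48
```

View pics/c33.png

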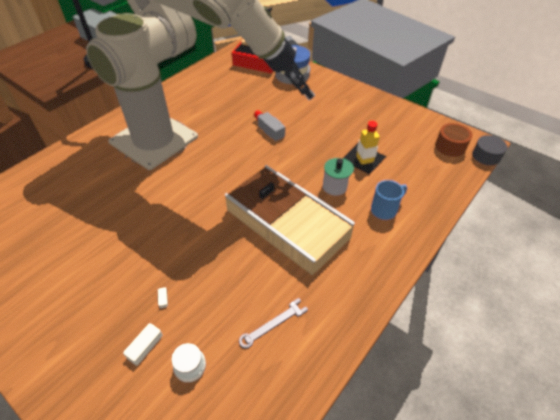

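View pics/w33.png

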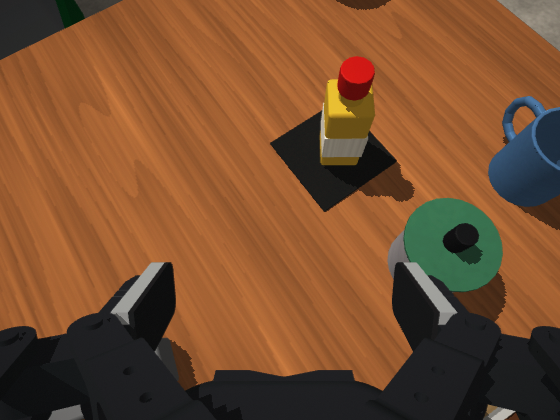

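```bash
python3 - <<'E'
from h import *
im,K,T=load('w33')
print('mat',plane(K,T,[(270,143),(325,211),(397,160)],3)[:,:2].round(1))
b=plane(K,T,[(321,162),(340,166),(359,165)],3)[:,:2]; print('base near edge',b.round(1))
k=max(blobs(im,'green',500),key=cv2.contourArea); hull=cv2.convexHull(k)[:,0]
Q=plane(K,T,hull,79)[:,:2];A=np.c_[2*Q,np.ones(len(Q))]; x=np.linalg.lstsq(A,(Q**2).sum(1),rcond=None)[0]; c=x[:2]; print('lid',c.round(1),np.sqrt(x[2]+c@c).round(1))
HSV['red2']=((0,170,90),(6,255,255)); HSV['y2']=((20,120,60),(36,255,255))
rs=[]
for f,box in(('c33',(350,395,110,150)),('s33',(250,300,90,190))):
    im,K,T=load(f)
    k=[k for k in blobs(im,'red2',10) if box[0]<k[:,0,0].mean()<box[1] and box[2]<k[:,0,1].mean()<box[3]]
    k=max(k,key=cv2.contourArea); m=k[:,0].mean(0); o,d=ray(K,T,m); rs.append((o,d[0]/np.linalg.norm(d[0])))
(o1,d1),(o2,d2)=rs
t=np.linalg.lstsq(np.c_[d1,-d2],o2-o1,rcond=None)[0]; p,q=o1+t[0]*d1,o2+t[1]*d2; print('cap centre',((p+q)/2).round(1),np.linalg.norm(p-q).round(1))
im=load('c33')[0]; a=cv2.resize(im[110:210,310:410],None,fx=4,fy=4,interpolation=cv2.INTER_CUBIC)
im=load('s33')[0]; b=cv2.resize(im[100:200,230:330],None,fx=4,fy=4,interpolation=cv2.INTER_CUBIC)
cv2.imwrite('pics/z33.png',np.hstack([a,b])[:,:,::-1])
E
```

```text
mat [[551.2 419.5]
 [553.2 310.3]
 [662.3 312.5]]
base near edge [[586.7 362.7]
 [602.  345.4]
 [621.2 333.5]]
lid [606.3 204.9] 42.3
cap centre [610.6 363.9 135.9] 1.0
```

View pics/z33.png

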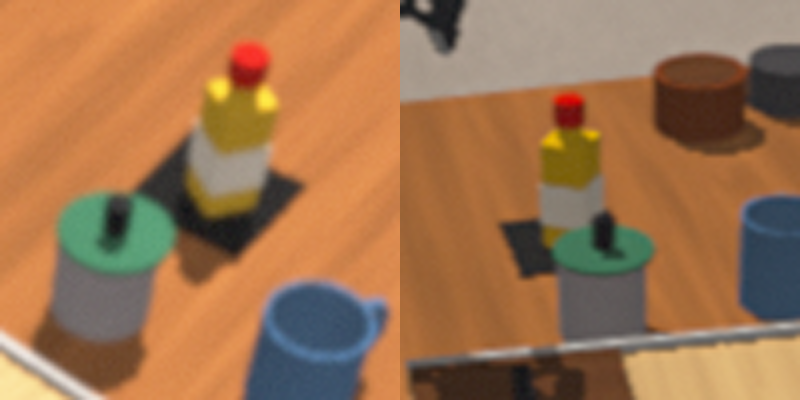

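Request:
move_arm(increments="0 -0.12 0 -1 1 -2.5 -1; 0 -0.12 0 -1.5 1 -2.3 -1; 0 -0.12 0 -2 1 -2 -1; 0 -0.12 0 -2.3 1 -1.8 -1; 0 0 0 0 0 0 -1")

```text
time_s: 36.95
tcp_pos: [427.4, 139.8, 286.1]
orientation: [-0.045, 0.882, 0.466, 0.053]
wrist_force: [-0.1, -0.3, -1.1]
finger_gap: 85.2
```

```bash
python3 - <<'E'
from h import *
for a,n in(('w','wrist'),('c','scene'),('s','side')): grab(n,a+'34')
print(sensors.state()['tcp_pos'])
im,K,T=load('c34'); im0,_,_=load('scene0')
# bystander shift
for n,(u0,u1,v0,v1) in dict(mug=(370,410,178,220),wrench=(235,312,295,350),jar=(165,212,338,385)).items():
    d=cv2.absdiff(im[v0:v1,u0:u1],im0[v0:v1,u0:u1]); print(n,'max-ish diff',np.percentile(d,99),d.mean().round(2))
im,K,T=load('w34'); HSV['st']=((0,0,150),(180,60,255))
E
```

```text
[426.12034048 141.26137171 283.45476598]
mug max-ish diff 9.0 3.93
wrench max-ish diff 10.0 4.82
jar max-ish diff 10.0 4.02
```

View pics/w34.png

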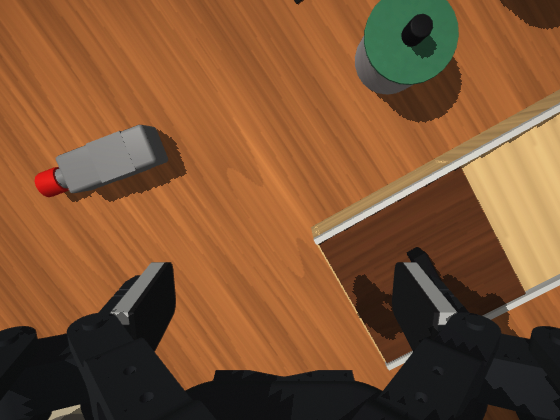

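```bash
python3 - <<'E'
from h import *
for f,g,e in(('w2',(281,222),[(160,99),(165,106),(401,110)]),('w13',(282,205),[(155,82),(160,90),(397,94)])):
    im,K,T=load(f); h=cv2.cvtColor(im,cv2.COLOR_RGB2HSV)
    m=cv2.inRange(h,(0,0,0),(180,255,48)); m[:150]=0;m[262:]=0;m[:,:250]=0;m[:,:]=m*(np.arange(560)<294)[None,:]
    k=max(cv2.findContours(m,0,1)[0],key=cv2.contourArea); print(f,cv2.boundingRect(k))
    G=plane(K,T,[g],90.5)[0]; S=plane(K,T,[e[0]],66)[0]; C=plane(K,T,e[1:],64.5)
    ax=np.array([.997,-.076,0]); print('grip-strip end along slide',((G-S)@ax).round(1),'cover edges-strip end',((C-S)@ax).round(1))
E
```

```text
w2 (270, 182, 24, 80)
grip-strip end along slide 82.9 cover edges-strip end [  2.6 162.8]
w13 (271, 165, 23, 82)
grip-strip end along slide 82.2 cover edges-strip end [  2.4 163. ]
```

The cover reads the same as at the start, within 0.7 mm, so it is home. Handing in.

```bash
python3 -c "
from h import *
print(sensors.state()['qvel'].round(3)); print(job.sign_off())"
```

```text
[ 0.    -0.014  0.014 -0.009  0.006  0.005]
the job is handed in; nothing more can be done
None
```

The bench is cleared and the job is handed in at about 37 s of the 208 s; the sign-off gave no verdict.

**What I did:** I slid the cover open to its stop and put the white (middle-sized), blue and green bars in the compartment. No brown bar appeared in any view. Then I slid the cover home, seated the lid on the tin, and stood the bottle on the mat. The gripper is open and clear of everything.

**Last checks:**
- **Cover:** its position along the slide matched the home reading at the start to within 0.7 mm.
- **Bars:** all three lay flat in the compartment in the last view before the cover closed over them.
- **Lid:** it reads level and at seated height. Its centre reads about 3 mm from where I measured the tin's mouth before seating, against the 6 mm limit. The scene view alone suggested about 4 mm and the side view about 0. I didn't re-measure the tin afterwards.
- **Bottle:** it stands upright, and its base and cap read within about 10 mm of the mat's centre. Before release the wrist force never clearly showed contact with the mat, so I judged that from the bottle no longer moving down and from the cap's height.
- **Mug, wrench and jar:** the scene pictures before and after show no movement.

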